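Press the curved crease into a gift-box blank along its template

TASK

Take the creasing stylus out of its wooden holder and press the curved fold line into the card on the creasing board: start at the left mark on the steel template and run slowly to the right mark, keeping the shank gently against the template's wavy edge all the way round its curves and the stylus spring pressed about half in on the card. Do not shove the template or ram the card, leave the things beside the board where they stand, and put the stylus back upright and fully home in its holder.

Things in the scene. Friction and masses are not known exactly. Their poses are not given: they have to be found in the camera images.
- creasing_board: Fixed plywood board 180 x 220 x 12 mm (x by y by z in its own axes) carrying a brown card blank 150 x 186 mm. Origin: centre of the underside; x points away from the operator, y to the operator's left, z up. The card's top is 13.5 mm above the origin. Register strips at the card's left, right and front edges stand only 1.5 mm above the card.
- template_clamp: Dark steel clamp bar fixed on the board, holding the bright steel template. Origin on the card's top right above the board's origin, same axes. The bar lies at x = 59 to 81 mm, to 14.5 mm above the card, its brass thumb nuts to 27 mm. The stylus bears on the template's wavy edge by pushing toward +x; the card on the near side is bare to x = -80 mm.
- edge_middle (a point): Nominal middle of the wavy edge, at x = -12, y = 0 mm of the clamp, on the card. Template: flat plate 1 to 7 mm above the card, 170 mm long in y; near edge x = -12 mm * cos(2*pi*y/160 mm): bulges to the operator at y = 0, inflects at +-40, recedes to x = +12 at +-80. It is clamped in slots: its true edge lies up to 7 mm nearer or farther in x and skewed up to 0.04 rad. That is not measured: feel for it.
- mark_left (a point): Nominal left end of the crease on the edge: y = +70 mm, x = +11.1 mm of the clamp, on the card. A thin black line on the template shows the true place (within about 3 mm in y). Start here.
- mark_right (a point): Nominal right end of the crease on the edge: y = -70 mm, x = +11.1 mm of the clamp, on the card, with a black line likewise. Finish here.
- stylus: Loose sprung creasing stylus, about 90 g: square light-wood handle 16 x 16 mm, 64 mm long, with a round steel shank 6 mm across that projects 34 mm from the handle's lower end and ends in a 6 mm ball. Origin: centre of the handle's lower end face (shoulder); z along the handle, away from the ball; x and y square to the handle's flats. Stands ball down in the holder at the start.
- stylus_grip (a point): Point on the handle's axis 26 mm above the shoulder, a good place to grip across two opposite flats (16 mm); the handle ends 38 mm above it. With the spring at rest the ball's lowest point is 60 mm below it.
- stylus_ball (a point): Lowest point of the ball, on the stylus axis; moves with the sprung shank. Ball and shank are polished: pressed half in, the ball drags on the card with only about 1 N.
- stylus_tip (a joint): How far the shank is pressed into the handle, 0 (out) to 0.010 m (bottomed). Spring: about 1.5 N to start moving, then 0.6 N per mm (4.5 N at half travel, 7.5 N at the end).
- stylus_holder: Fixed wooden block 60 x 60 x 45 mm with one upright bore 10.5 mm across and 42 mm deep in the middle of its top. Origin: centre of its underside, z up. When home the shank is in the bore and the handle's shoulder rests on the top, 45 mm above the origin.
- holder_mouth (a point): Centre of the bore's mouth, on the block's top.
- nut_tub: Bystander: clear tub of nuts, 70 mm across, 45 mm high; origin centre of underside. Tall fixed towers of such tubs, over 0.25 m high, stand to the left of and beyond the board: travel clear of them.
- clip: Bystander: black spring clip 31 x 40 x 37 mm; origin centre of underside.
- glue: Bystander: upright glue stick, 25 mm across, 92 mm high; origin centre of underside.

How it is judged (in metres and radians):
On the way, in this order (a step that is already met when the one before it is completed fails the run):
1. the ball rides at the left mark (y = 66 mm +-7 mm), pressed on the card (over 1.5 N, spring in by 1 to 9 mm) and bearing on the template edge (over 0.8 N) (y of stylus_ball in the frame of template_clamp between 0.059 and 0.073 m and value of joint stylus_tip between 0.001 and 0.009 m and contact force between stylus and creasing_board above 1.5 N and contact force between stylus and template_clamp above 0.8 N), for 0.15 s.
2. the ball rides on the left shoulder (y = 44 mm +-7 mm), pressed on the card (over 1.5 N, spring in by 1 to 9 mm) and bearing on the template edge (over 0.8 N) (y of stylus_ball in the frame of template_clamp between 0.037 and 0.051 m and value of joint stylus_tip between 0.001 and 0.009 m and contact force between stylus and creasing_board above 1.5 N and contact force between stylus and template_clamp above 0.8 N), for 0.15 s.
3. the ball rides on the left flank of the bulge (y = 22 mm +-7 mm), pressed on the card (over 1.5 N, spring in by 1 to 9 mm) and bearing on the template edge (over 0.8 N) (y of stylus_ball in the frame of template_clamp between 0.015 and 0.029 m and value of joint stylus_tip between 0.001 and 0.009 m and contact force between stylus and creasing_board above 1.5 N and contact force between stylus and template_clamp above 0.8 N), for 0.15 s.
4. the ball rides at the middle of the bulge (y = 0 mm +-7 mm), pressed on the card (over 1.5 N, spring in by 1 to 9 mm) and bearing on the template edge (over 0.8 N) (y of stylus_ball in the frame of template_clamp between -0.007 and 0.007 m and value of joint stylus_tip between 0.001 and 0.009 m and contact force between stylus and creasing_board above 1.5 N and contact force between stylus and template_clamp above 0.8 N), for 0.15 s.
5. the ball rides on the right flank of the bulge (y = -22 mm +-7 mm), pressed on the card (over 1.5 N, spring in by 1 to 9 mm) and bearing on the template edge (over 0.8 N) (y of stylus_ball in the frame of template_clamp between -0.029 and -0.015 m and value of joint stylus_tip between 0.001 and 0.009 m and contact force between stylus and creasing_board above 1.5 N and contact force between stylus and template_clamp above 0.8 N), for 0.15 s.
6. the ball rides on the right shoulder (y = -44 mm +-7 mm), pressed on the card (over 1.5 N, spring in by 1 to 9 mm) and bearing on the template edge (over 0.8 N) (y of stylus_ball in the frame of template_clamp between -0.051 and -0.037 m and value of joint stylus_tip between 0.001 and 0.009 m and contact force between stylus and creasing_board above 1.5 N and contact force between stylus and template_clamp above 0.8 N), for 0.15 s.
7. the ball rides at the right mark (y = -66 mm +-7 mm), pressed on the card (over 1.5 N, spring in by 1 to 9 mm) and bearing on the template edge (over 0.8 N) (y of stylus_ball in the frame of template_clamp between -0.073 and -0.059 m and value of joint stylus_tip between 0.001 and 0.009 m and contact force between stylus and creasing_board above 1.5 N and contact force between stylus and template_clamp above 0.8 N), for 0.15 s.
At the end, for the whole second after the job is handed in: The crease has been run from the left to the right mark, and the stylus stands upright (within 0.08 rad) in the holder's bore, shoulder on the block (within 2.5 mm), released and at rest (horizontal distance between stylus_ball and holder_mouth below 0.004 m and z of stylus in the frame of stylus_holder below 0.0475 m and angle between stylus's own z axis and vertical below 0.08 rad and linear speed of stylus below 0.02 m/s); the robot touches nothing.
It fails at once if the template is shoved: more than 15 N between stylus and template (contact force between stylus and template_clamp above 15 N).
It fails at once if the card is rammed: more than 14 N between stylus and creasing board (contact force between stylus and creasing_board above 14 N).
It fails at once if the tub of nuts, the clip or the glue stick is moved more than 25 mm (distance of any of nut_tub, clip, glue from where it was at the start of the episode above 0.025 m).
It also fails if it takes over 69 s, if anything falls off the work surface, if the arm or the gripper's body presses on something with over 40 N, if the wrist force passes 120 N, or if a joint passes its speed limit or range.

ROBOT

A 6-joint arm with a two-finger parallel gripper is mounted at the origin on a cart in front of the work surface, level with it; the furniture and walls round the work are solid. World frame = base frame: x ahead of the robot, y to its left, z up, the work surface at z = 0. Lengths are in mm, angles in rad, forces in N, time in s.
With the tool pointing down it reaches from about 250 to 800 mm from the base axis. Payload 8.5 kg.
Tool frame: the origin (TCP) lies midway between the tips of the shut fingers; the grasp point (between the pads) lies robot.pinch_z behind it (robot.pinch_z is the distance from the TCP to the grasp point, in mm); y points along the fingers, z is the direction in which the jaws open and shut, and the axes are right-handed (so a half turn about y gives the same grasp; the last joint's range is limited). The gripper opens to 85 mm and grips with 20 to 120 N. Pads are 22 mm wide; open, the fingers measure 114 mm over their backs; the gripper's body (76 mm by 85 mm) begins 54 mm behind the grasp point. The pads swing forward as they close: fully open they stand 13 mm farther back than shut.
Start: joints at [-1.283, 0.238, -0.013, 1.319, 0, 1.571], TCP at [149.003, -503.365, 231.276] pointing down, gripper open.
Joint ranges: [-2.66, 2.66], [-1.03, 1.9], [-1.14, 1.46], [-1.82, 2.27], [-1.45, 1.34], [-3.14, 3.14]. Speed limits (rad/s): [2.22, 2.22, 2.79, 3.14, 3.14, 3.14].

INTERFACE

Orientations are given as a 3x3 rotation matrix whose columns are the frame's x, y, z axes.
In Python, from cell import robot gives the robot as it stands. The module is installed in compiled form; this text tells all that it offers.
- The arm moves only by the tool step_arm, never from a script. Its argument "rows" is text: rows parted by semicolons, each of 4 numbers parted by spaces: the shift along the tool's x, y, z in m, then the turn about the tool's y in degrees. A call has 1 to 12 rows; each row is the pose to reach, as a shift and turn from the pose measured when the call began, along the tool's axes at that moment; what a row does not reach only later rows make up. A row lasts 1/8 s, in which the tool goes at most 62.5 mm and 10.7 degrees, less where a joint would pass 70% of its speed; a pose out of reach is approached as far as the arm can. A call with a gripper value outside its range is refused whole. "fingers" is the finger opening in m, from 0 to 0.0854, set as the call begins (left out, the last holds). The fingers move at their own pace and stop on an object; "newtons" is the grip in N (left out, the last holds). Time passes only in rows, so rows that repeat a pose let the fingers close. It gives the time, the measured TCP pose, the force and the opening at its end, in the units of the state.
- robot.sense(): the state, without advancing time (a new reading comes with each control period).
- robot.snapshot(name): name is "scene" or "top" or "wrist"; returns (picture, depth): 400x640x3 uint8, red, green, blue; 400x640 float32, mm along the optical axis (not along the pixel's ray), 0 where there is no reading.
- robot.camera_info(name): a dict with "mtx" (3x3 intrinsics, pixels), "R" (3x3) and "t" (3): a world point X has camera coordinates R X + t. Camera axes: x right, y down, z forward; pixel columns grow to the right and rows downward; lengths in mm; the calibration is good to about 2 mm. A picture is of the moment at which its call begins: read the wrist's pose just before it. camera_info takes no time and is no camera call; for the wrist camera it gives the pose at the moment of the call.
- robot.job_done(): hands the job in, once; it reports no verdict.
The state is a dict: "time": time; "q": joint angles; "qd": joint speeds; "tau": joint torques, N m; "position": TCP position; "tcp_rot": TCP orientation; "contact_force": force on the tool from outside, world axes, zero at the start; "ft_torque": the same for the moment, N m; "opening": finger opening in mm.
Only numpy, scipy, OpenCV 4.12 (cv2) and the standard library are available. Lean on these libraries where they do the work, as an engineer would, in place of code of your own. Each camera call takes 0.05 s, during which the arm holds its last target.

## Working session

There is one attempt and no reset: what is moved stays moved. The work goes in short steps, Python scripts to look and compute and a tool call to move; the robot and the scene stay as the last step left them, time stands still between calls to the robot, and variables do not carry over. Pictures are saved under pics/ and viewed, and the job is handed in when it is done.

Besides the shell and the picture viewer there is one more tool, called by a JSON object that holds its "api" and its "payload", one argument or row to a line. step_arm: Moves the arm, as the interface text tells. Its arguments: {"type":"object","properties":{"rows":{"type":"string"},"fingers":{"type":"number"},"newtons":{"type":"number"}},"required":["rows"]}

```bash
mkdir -p pics; cat > h.py <<'E'
import numpy as np, cv2
from cell import robot
def snap(name,fn):
    ci=robot.camera_info(name); p,d=robot.snapshot(name)
    cv2.imwrite(f'pics/{fn}.png',p[:,:,::-1]); np.savez(f'pics/{fn}.npz',p=p,d=d,K=ci['mtx'],R=ci['R'],t=ci['t'])
def load(fn):
    return np.load(f'pics/{fn}.npz')
def w(fn,u,v,z=None,r=1):
    f=load(fn);K,R,t=f['K'],f['R'],np.array(f['t']).ravel()
    ray=np.linalg.inv(K)@[u,v,1]
    if z is None:
        a=f['d'][int(v)-r:int(v)+r+1,int(u)-r:int(u)+r+1];a=a[a>0];c=ray*np.median(a);return R.T@(c-t)
    o=-R.T@t;dd=R.T@ray;return o+dd*(z-o[2])/dd[2]
def crop(fn,x0,y0,x1,y1,s,out):
    im=cv2.imread(f'pics/{fn}.png')[y0:y1,x0:x1];cv2.imwrite(f'pics/{out}.png',cv2.resize(im,None,fx=s,fy=s,interpolation=cv2.INTER_CUBIC))
E
python3 - <<'E'
from h import *
np.set_printoptions(precision=3,suppress=True)
s=robot.sense();print(s);print(robot.pinch_z)
snap('scene','s0');snap('top','t0')
E
```

```text
{'time': 0.0, 'q': array([-1.283,  0.239, -0.014,  1.319, -0.   ,  1.571]), 'qd': array([-0.001,  0.001, -0.   , -0.001,  0.   ,  0.001]), 'tau': array([  0.003, -53.878,  34.643,   0.018,  -0.   ,   0.   ]), 'position': array([ 148.912, -503.013,  230.682]), 'tcp_rot': array([[-0.959, -0.   ,  0.284],
       [-0.284,  0.001, -0.959],
       [ 0.   , -1.   , -0.001]]), 'contact_force': array([-0.034, -0.627,  0.128]), 'ft_torque': array([ 0.012,  0.017, -0.081]), 'opening': 85.18177104655462}
18.700000000000003
```

View pics/s0.png

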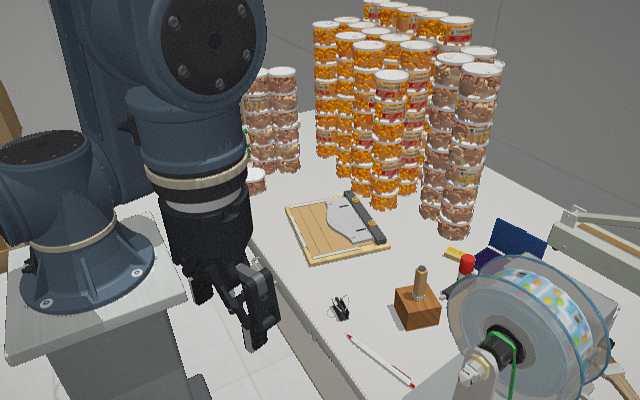

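View pics/t0.png

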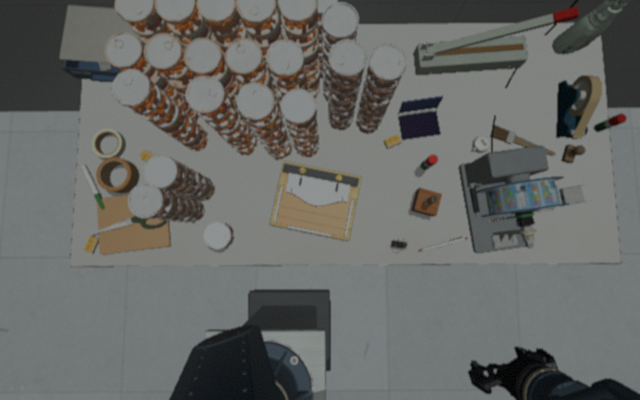

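The top view shows the board at about (318,200), the holder with stylus at (425,202), the clip at (398,244), the glue stick at (428,162) and the loose tub at (217,236).

```bash
python3 - <<'E'
from h import *
crop('t0',260,150,370,250,7,'t0a');crop('t0',380,140,470,260,5,'t0b');crop('s0',270,180,520,340,3,'s0a')
np.set_printoptions(precision=1,suppress=True)
for n,u,v in [('holder',425,202),('tub',217,236),('clip',398,244),('glue',428,162),('towerFR',300,105),('tower2',372,60)]: print(n,w('t0',u,v))
E
```

```text
holder [ 484.6 -425.5   48.8]
tub [399.  118.1  43.3]
clip [ 375.6 -357.5   19.4]
glue [ 584.4 -428.3   81. ]
towerFR [ 651.6 -115.8  317.3]
tower2 [ 721.6 -253.5  362.6]
```

View pics/t0a.png

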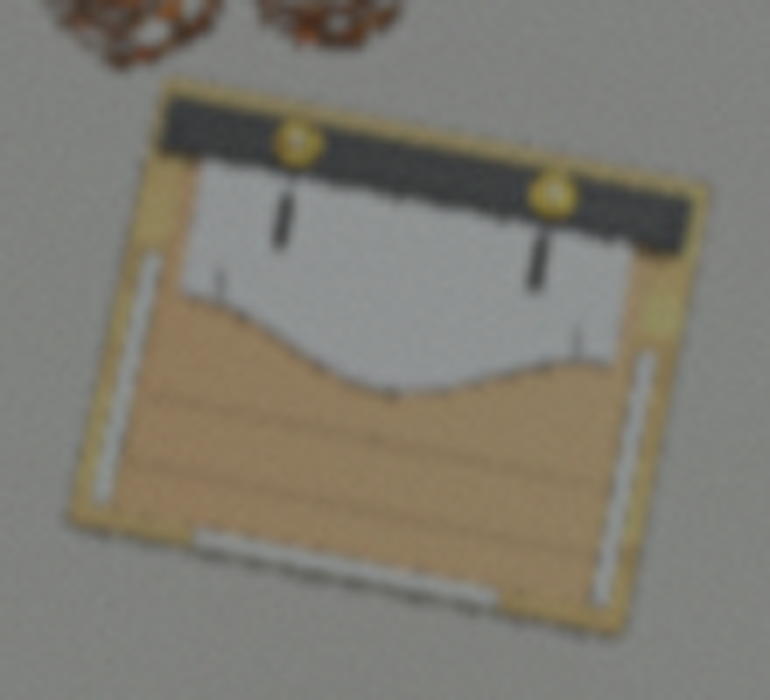

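View pics/t0b.png

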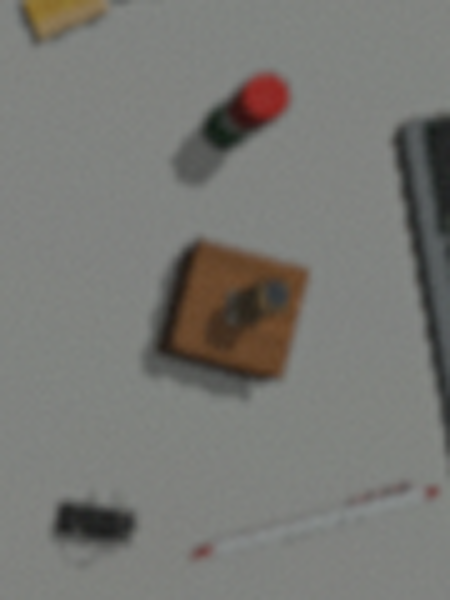

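View pics/s0a.png

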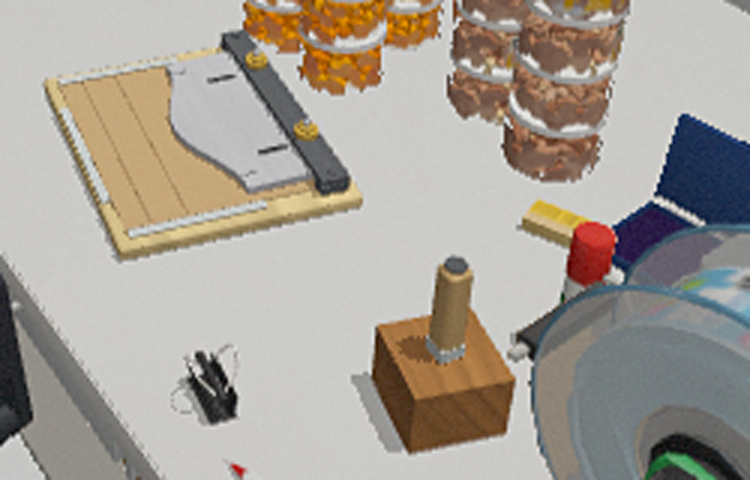

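```bash
python3 - <<'E'
from h import *
np.set_printoptions(precision=1,suppress=True)
C=[w('t0',260+a/7-.0,150+b/7,12) for a,b in [(165,85),(710,185),(625,635),(68,520)]]
for c in C: print(c)
print('ctr',np.mean(C,0)); 
L=[(a-b) for a,b in [(C[0],C[3]),(C[1],C[2])]]
print([np.linalg.norm(l) for l in L],[np.degrees(np.arctan2(l[1],l[0])) for l in L], np.linalg.norm(C[0]-C[1]),np.degrees(np.arctan2(*(-(C[0]-C[1])[[0]],(C[0]-C[1])[1]))))
H=[w('t0',380+a/5,140+b/5,45) for a,b in [(200,240),(308,270),(280,378),(168,350)]]
for c in H: print(c)
print('holder',np.mean(H,0),[np.degrees(np.arctan2(*(H[i]-H[j])[[1,0]])) for i,j in [(0,3),(1,2)]])
print('stylus top',w('t0',380+275/5,140+293/5,109))
E
```

```text
[600.2 -50.7  12. ]
[ 559.4 -263.7   12. ]
[ 384.9 -228.4   12. ]
[430.1 -14.5  12. ]
ctr [ 493.6 -139.3   12. ]
[np.float64(173.91075649080148), np.float64(177.95905151860077)] [np.float64(-12.0214362608588), np.float64(-11.439492635164674)] 216.9204173586343 [-10.8]
[ 522.1 -414.6   45. ]
[ 505.9 -470.9   45. ]
[ 449.1 -454.1   45. ]
[ 464.1 -395.9   45. ]
holder [ 485.3 -433.9   45. ] [np.float64(-17.80286337731145), np.float64(-16.50317161302514)]
stylus top [ 487.  -434.7  109. ]
```

```bash
cat >> h.py <<'E'
def rel(x,y,z,dyaw=0):
    s=robot.sense();d=np.array(s['tcp_rot']).T@(np.array([x,y,z])-s['position']);return d/1000
E
python3 - <<'E'
from h import *
np.set_printoptions(precision=4,suppress=True)
ci=robot.camera_info('wrist');s=robot.sense();c=-ci['R'].T@ci['t']
print(c, s['tcp_rot'].T@(c-s['position']), ci['R']@s['tcp_rot'],ci['mtx'])
print(rel(440,-400,260), rel(440,-400,200))
d=load('t0')['d']
for u,v in [(470,190),(520,190),(545,185),(560,195),(500,160),(490,190),(477,215)]: print(u,v,w('t0',u,v))
E
```

```text
[ 215.0703 -483.2672  373.8125] [ -69.0714 -143.0775   -0.3766] [[ 0.0001  0.0005  1.    ]
 [ 0.9621 -0.2727  0.    ]
 [ 0.2727  0.9621 -0.0005]] [[351.9278   0.     314.0001]
 [  0.     351.9278 195.7902]
 [  0.       0.       1.    ]]
[-0.3084 -0.0292 -0.0162] [-0.3084  0.0308 -0.0162]
470 190 [ 503.8019 -509.9497  140.4617]
520 190 [ 493.3293 -590.0976  217.1033]
545 185 [ 503.6743 -643.8596  219.8676]
560 195 [ 503.8256 -794.3117   25.5747]
500 160 [ 567.4103 -566.0587  182.5472]
490 190 [ 500.7291 -548.2044  162.3517]
477 215 [ 443.9229 -523.1258  142.0435]
```

{"api": "step_arm", "payload": {
  "rows": "-0.05 -0.029 -0.005 0;-0.11 -0.029 -0.010 0;-0.17 -0.029 -0.016 0;-0.23 -0.029 -0.016 0;-0.285 -0.029 -0.016 0;-0.300 -0.029 -0.016 0;-0.305 -0.029 -0.016 0;-0.308 -0.029 -0.016 0;-0.308 -0.029 -0.016 0"
}}

```text
time: 1.23
position: [438.7, -400.9, 260.0]
tcp_rot: [[-0.959, -0.0, 0.282], [-0.282, 0.001, -0.959], [0.0, -1.0, -0.001]]
contact_force: [-0.1, -0.8, -0.7]
opening: 85.2
```

```bash
python3 - <<'E'
from h import *
snap('wrist','w1');print(robot.sense()['q'])
E
```

```text
[-7.40574072e-01  3.54299982e-01  2.24954016e-01  1.44235432e+00
  5.28295889e-04  2.11456817e+00]
```

View pics/w1.png

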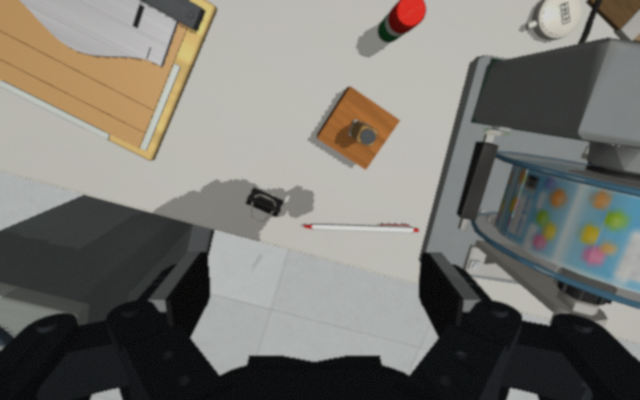

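```bash
python3 - <<'E'
from h import *
crop('w1',305,75,415,180,7,'w1a');crop('w1',0,0,230,165,3.4,'w1b')
E
```

```text
(no output)
```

View pics/w1a.png

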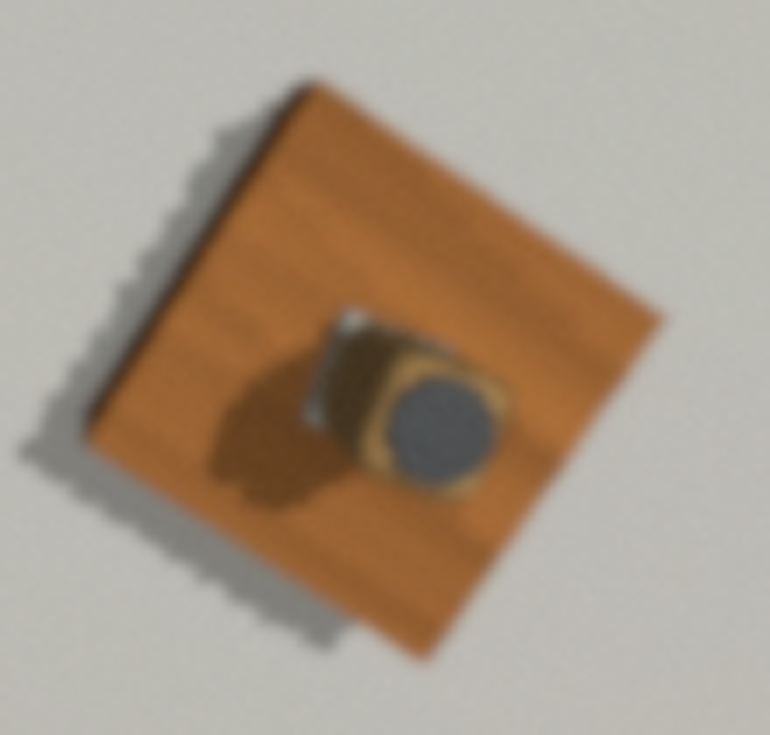

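View pics/w1b.png

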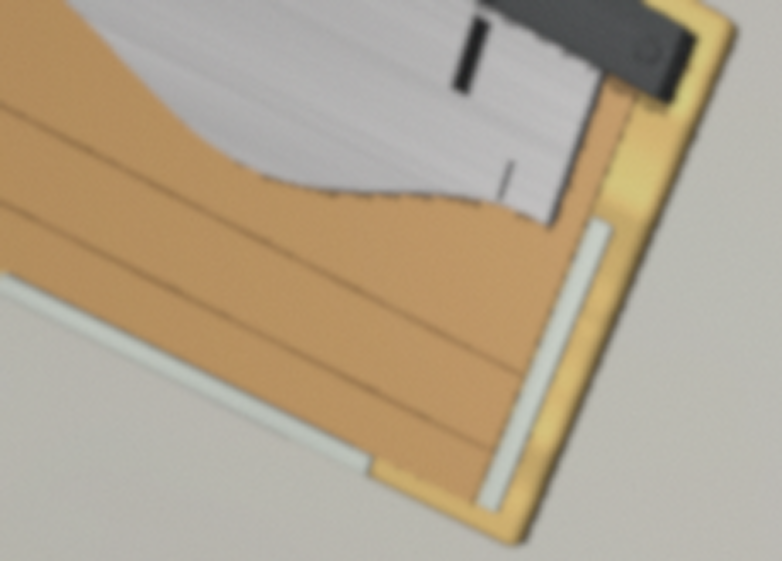

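```bash
python3 - <<'E'
from h import *
np.set_printoptions(precision=4,suppress=True)
f=lambda a,b,z:w('w1',305+a/7-.5+.07,75+b/7-.5+.07,z)
print('top',f(438,425,109))
T=[f(a,b,109) for a,b in [(412,340),(512,390),(475,497),(365,455)]];print(np.mean(T,0),[np.degrees(np.arctan2(*(T[i]-T[j])[[1,0]])) for i,j in [(0,3),(1,2)]])
a,b=f(350,310,45),f(310,415,45);print(a,b,np.degrees(np.arctan2(*(a-b)[[1,0]])))
H=[f(a,b,45) for a,b in [(315,80),(665,318),(425,660),(88,435)]]
for c in H: print(c)
print('holder',np.mean(H,0),[np.degrees(np.arctan2(*(H[i]-H[j])[[1,0]])) for i,j in [(0,3),(1,2)]],np.linalg.norm(H[0]-H[3]))
g=lambda a,b,z:w('w1',a/3.4,b/3.4,z)
print('board corners',g(735,28,12),g(520,543,12), 'mark',g(505,200,20.5),'plate corner',g(552,225,20.5), 'bar corner',g(690,35,28),g(665,100,28))
print('glue top',w('w1',411,12,92),'glue base', w('w1',385,35,0))
E
```

```text
top [ 487.1938 -431.6953  109.    ]
[ 487.7497 -431.8809  109.    ] [np.float64(-4.294910527988145), np.float64(-0.33727467919224835)]
[ 495.1612 -425.479    45.    ] [ 479.4847 -424.5805   45.    ] -3.2805589356851375
[ 523.4788 -411.0585   45.    ]
[ 506.7621 -468.8218   45.    ]
[ 450.1655 -451.937    45.    ]
[ 467.7246 -394.758    45.    ]
holder [ 487.0327 -431.6438   45.    ] [np.float64(-16.296964432975003), np.float64(-16.611736804403073)] 58.08811420838085
board corners [ 558.3192 -262.3735   12.    ] [ 387.6251 -226.3995   12.    ] mark [ 492.1065 -208.5871   20.5   ] plate corner [ 489.0882 -223.2952   20.5   ] bar corner [ 550.7766 -255.3612   28.    ] [ 532.1319 -251.8383   28.    ]
glue top [ 588.6903 -436.804    92.    ] glue base [ 585.1666 -434.7759    0.    ]
```

{"api": "step_arm", "payload": {
  "rows": "-0.010 0.010 0.010 -10;-0.020 0.03 0.020 -20;-0.030 0.05 0.03 -30;-0.0376 0.07 0.0434 -40;-0.0376 0.09 0.0434 -50;-0.0376 0.110 0.0434 -60;-0.0376 0.12 0.0434 -70.6;-0.0376 0.12 0.0434 -70.6;-0.0376 0.12 0.0434 -70.6",
  "fingers": 0.05,
  "newtons": 40
}}

```text
time: 2.4
position: [486.8, -432.3, 140.7]
tcp_rot: [[-0.057, 0.0, 0.998], [-0.998, 0.0, -0.057], [-0.0, -1.0, 0.0]]
contact_force: [-0.2, -0.3, -1.1]
opening: 49.9
```

```bash
python3 - <<'E'
from h import *
np.set_printoptions(precision=4,suppress=True)
print(rel(487,-432,52.3),robot.sense()['tcp_rot'])
snap('wrist','w2')
E
```

```text
[-0.0002  0.0884  0.0001] [[-0.057   0.0003  0.9984]
 [-0.9984  0.0004 -0.057 ]
 [-0.0004 -1.      0.0003]]
```

View pics/w2.png

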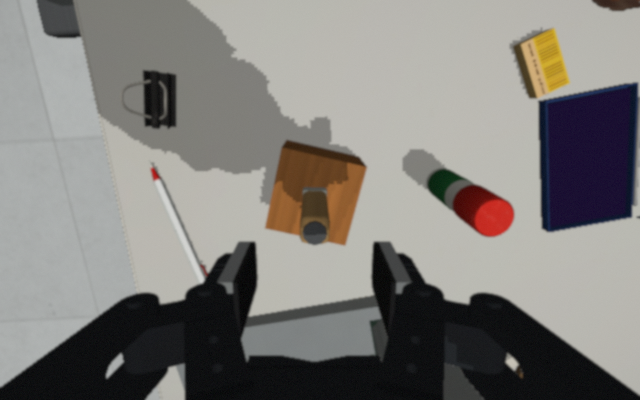

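The stylus top at (314,232) is on the jaw axis and its flats are square to the jaws, so I'm descending.

{"api": "step_arm", "payload": {
  "rows": "0 0.04 0 0;0 0.075 0 0;0 0.0884 0 0;0 0.0884 0 0"
}}

```text
time: 2.95
position: [486.9, -432.2, 52.4]
tcp_rot: [[-0.057, -0.0, 0.998], [-0.998, 0.001, -0.057], [-0.001, -1.0, -0.0]]
contact_force: [0.3, 0.6, 0.7]
opening: 49.9
```

{"api": "step_arm", "payload": {
  "rows": "0 0 0 0;0 0 0 0;0 0 0 0;0 0 0 0;0 0 0 0;0 0 0 0",
  "fingers": 0.0,
  "newtons": 80
}}

```text
time: 3.7
position: [487.6, -432.8, 54.0]
tcp_rot: [[-0.057, 0.002, 0.998], [-0.998, -0.001, -0.057], [0.001, -1.0, 0.002]]
contact_force: [-0.5, 0.3, 5.5]
opening: 15.2
```

```bash
python3 - <<'E'
from h import *
np.set_printoptions(precision=4,suppress=True)
s=robot.sense();print(s)
snap('wrist','w3')
E
```

```text
{'time': 3.7, 'q': array([-0.7261,  0.5497,  0.0059,  1.0249,  0.0005,  0.9019]), 'qd': array([-0.0003, -0.0009,  0.001 , -0.0006,  0.0002,  0.0015]), 'tau': array([  0.0548, -69.7031,  29.4185,  -0.2765,   0.0145,  -0.0066]), 'position': array([ 487.6131, -432.788 ,   53.9864]), 'tcp_rot': array([[-0.0572,  0.0019,  0.9984],
       [-0.9984, -0.001 , -0.0572],
       [ 0.0009, -1.    ,  0.002 ]]), 'contact_force': array([-0.539 ,  0.3479,  5.4792]), 'ft_torque': array([ 0.1002,  0.0559, -0.0077]), 'opening': 15.229499617197012}
```

View pics/w3.png

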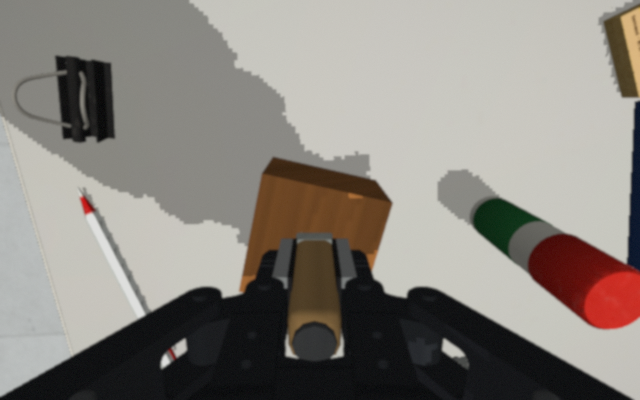

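{"api": "step_arm", "payload": {
  "rows": "0 -0.01 0 0;0 -0.03 0 0;0 -0.06 0 0;0 -0.1 0 0;0 -0.14 0 0;0 -0.14 0 0"
}}

```text
time: 4.5
position: [488.6, -433.8, 198.4]
tcp_rot: [[-0.057, 0.007, 0.998], [-0.998, -0.006, -0.057], [0.005, -1.0, 0.007]]
contact_force: [-0.3, 0.1, -1.7]
opening: 15.3
```

{"api": "step_arm", "payload": {
  "rows": "-0.05 0 -0.005 0;-0.1 0 -0.01 0;-0.15 0 -0.02 0;-0.185 0 -0.02 0;-0.2 0 -0.02 0;-0.2 0 -0.02 0;-0.2 0 -0.02 0"
}}

```text
time: 5.38
position: [480.3, -233.9, 197.1]
tcp_rot: [[-0.058, 0.007, 0.998], [-0.998, -0.006, -0.058], [0.005, -1.0, 0.007]]
contact_force: [-0.2, -0.4, -0.9]
opening: 14.8
```

```bash
python3 - <<'E'
from h import *
np.set_printoptions(precision=4,suppress=True)
s=robot.sense();print(s)
snap('wrist','w4')
E
```

```text
{'time': 5.375, 'q': array([-0.4519,  0.2608, -0.0711,  1.2302, -0.0023,  1.1766]), 'qd': array([-0.0073,  0.003 ,  0.0003, -0.0003,  0.0016,  0.0033]), 'tau': array([  0.7282, -56.0453,  34.3012,  -0.05  ,   0.0221,   0.0062]), 'position': array([ 480.2564, -233.9137,  197.0877]), 'tcp_rot': array([[-0.0578,  0.0068,  0.9983],
       [-0.9983, -0.0058, -0.0578],
       [ 0.0054, -1.    ,  0.0071]]), 'contact_force': array([-0.2023, -0.371 , -0.9262]), 'ft_torque': array([ 0.0007,  0.0515, -0.0122]), 'opening': 14.790361545358145}
```

View pics/w4.png

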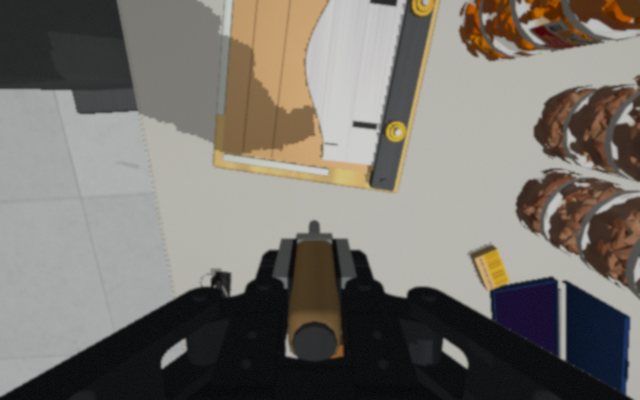

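{"api": "step_arm", "payload": {
  "rows": "-0.04 0 0 0;-0.08 0 0 0;-0.09 0 0 0;-0.09 0 0 0"
}}

```text
time: 5.92
position: [485.7, -144.6, 196.5]
tcp_rot: [[-0.058, 0.007, 0.998], [-0.998, -0.006, -0.058], [0.006, -1.0, 0.007]]
contact_force: [0.2, -0.4, -1.0]
opening: 14.9
```

```bash
python3 - <<'E'
from h import *
np.set_printoptions(precision=4,suppress=True)
snap('wrist','w5');crop('w5',190,0,470,210,2.85,'w5a')
E
```

```text
(no output)
```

View pics/w5a.png

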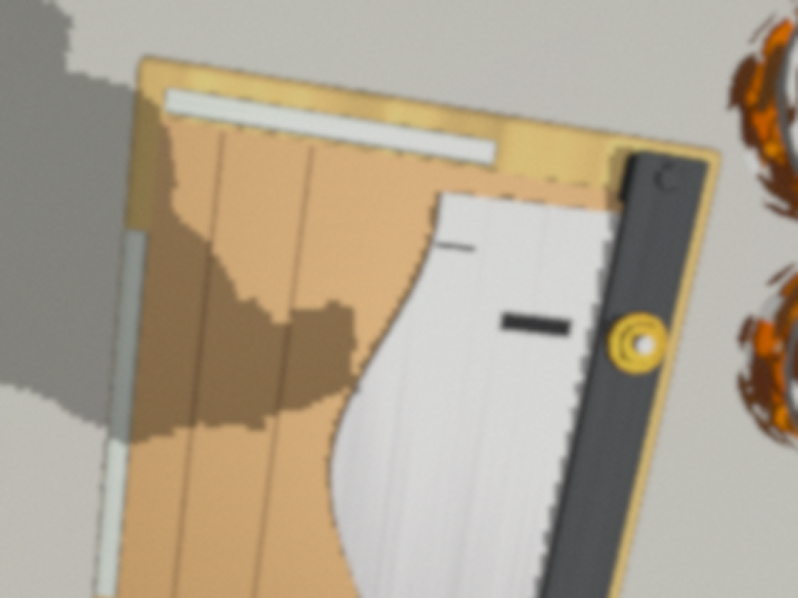

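```bash
python3 - <<'E'
from h import *
crop('w4',200,0,450,200,3.1,'w4a')
E
```

```text
(no output)
```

View pics/w4a.png

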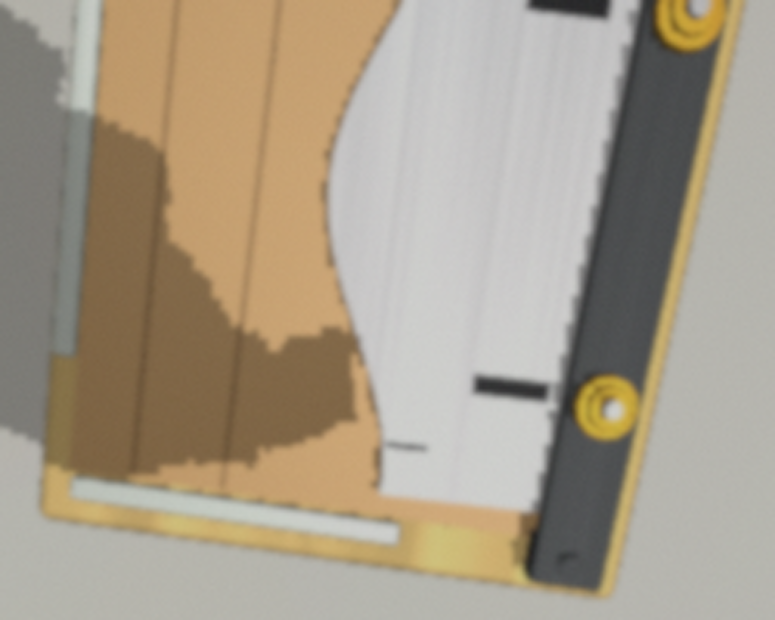

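```bash
cat > fit.py <<'E'
from h import *
from scipy.optimize import least_squares
np.set_printoptions(precision=2,suppress=True)
a=lambda u,v,z:w('w5',190+(u+.5)/2.85-.5,(v+.5)/2.85-.5,z)
b=lambda u,v,z:w('w4',200+(u+.5)/3.1-.5,(v+.5)/3.1-.5,z)
C=np.array([a(720,150,12),a(143,58,12),b(43,515,12),b(608,597,12)])[:,:2]
N=np.array([[90,110],[-90,110],[-90,-110],[90,-110]])
def T(p,X): c,s=np.cos(p[2]),np.sin(p[2]);return X@np.array([[c,s],[-s,c]])+p[:2]
r=least_squares(lambda p:(T(p,N)-C).ravel(),[494,-138,-.2]);p=r.x
print(C,p,r.fun.reshape(-1,2))
inv=lambda X:(lambda d:np.c_[np.cos(p[2])*d[:,0]+np.sin(p[2])*d[:,1],-np.sin(p[2])*d[:,0]+np.cos(p[2])*d[:,1]])(np.array(X)[:,:2]-p[:2])
A=[a(u,v,20.5) for u,v in [(440,193),(435,245),(415,290),(385,340),(355,385),(335,435),(330,470),(335,510),(358,597)]]
B=[b(u,v,20.5) for u,v in [(400,5),(375,50),(350,95),(333,140),(326,190),(333,245),(347,300),(365,355),(380,405),(384,445),(380,490)]]
for M in (A,B):
    E=inv(M); print(np.c_[E,E[:,0]+12*np.cos(2*np.pi*E[:,1]/160)])
print('bar',inv([b(535,575,28),b(600,585,28),a(640,160,28),a(703,165,28)]))
print('nuts',inv([a(640,340,40),b(607,408,40),b(690,10,40)]))
E
python3 fit.py
```

```text
[[ 603.89  -46.15]
 [ 431.68  -10.81]
 [ 386.85 -223.19]
 [ 559.08 -259.44]] [ 495.37 -134.9    -0.21] [[ 2.13  0.46]
 [-1.84  2.03]
 [-2.12 -0.92]
 [ 1.83 -1.57]]
[[  5.15  83.62  -6.73]
 [  6.2   68.75  -4.65]
 [  2.36  54.84  -4.24]
 [ -4.4   38.63  -3.76]
 [-11.58  23.53  -4.35]
 [-15.55   6.94  -4.  ]
 [-15.53  -4.52  -3.72]
 [-12.05 -17.38  -2.73]
 [ -0.18 -45.8   -2.89]]
[[ -2.86  43.31  -4.42]
 [ -7.72  31.73  -3.89]
 [-12.67  19.91  -4.16]
 [-15.59   8.16  -4.2 ]
 [-15.67  -4.69  -3.88]
 [-11.73 -18.59  -2.79]
 [ -5.74 -32.56  -2.28]
 [  1.55 -46.75  -1.59]
 [  7.97 -60.05  -0.54]
 [ 10.9  -71.28  -0.4 ]
 [ 11.8  -84.56  -0.01]]
bar [[  60.55 -101.59]
 [  80.19 -101.77]
 [  60.46  100.51]
 [  78.9   101.91]]
nuts [[ 68.52  50.81]
 [ 68.33 -49.97]
 [ 68.09  48.39]]
```

```bash
sed -n '1,19p' fit.py > fit2.py; cat >> fit2.py <<'E'
E_=np.vstack([inv(A),inv(B)])
def model(q,yy):  # q: dx, skew, dy ; template rotated about its middle
    ys=np.linspace(-84,84,337);xs=-12*np.cos(2*np.pi*ys/160)
    c,s=np.cos(q[1]),np.sin(q[1]);X=c*xs-s*ys+q[0];Y=s*xs+c*ys+q[2]
    return np.interp(yy,Y,X)
i=np.abs(E_[:,1])<80
for fixdy in (0,1):
    r=least_squares(lambda q:model([q[0],q[1],q[2]*fixdy],E_[i,1])-E_[i,0],[-3,.03,0]);print(r.x,r.fun)
print(repr(p))
E
python3 fit2.py
```

```text
[[ 603.89  -46.15]
 [ 431.68  -10.81]
 [ 386.85 -223.19]
 [ 559.08 -259.44]] [ 495.37 -134.9    -0.21] [[ 2.13  0.46]
 [-1.84  2.03]
 [-2.12 -0.92]
 [ 1.83 -1.57]]
[[  5.15  83.62  -6.73]
 [  6.2   68.75  -4.65]
 [  2.36  54.84  -4.24]
 [ -4.4   38.63  -3.76]
 [-11.58  23.53  -4.35]
 [-15.55   6.94  -4.  ]
 [-15.53  -4.52  -3.72]
 [-12.05 -17.38  -2.73]
 [ -0.18 -45.8   -2.89]]
[[ -2.86  43.31  -4.42]
 [ -7.72  31.73  -3.89]
 [-12.67  19.91  -4.16]
 [-15.59   8.16  -4.2 ]
 [-15.67  -4.69  -3.88]
 [-11.73 -18.59  -2.79]
 [ -5.74 -32.56  -2.28]
 [  1.55 -46.75  -1.59]
 [  7.97 -60.05  -0.54]
 [ 10.9  -71.28  -0.4 ]
 [ 11.8  -84.56  -0.01]]
bar [[  60.55 -101.59]
 [  80.19 -101.77]
 [  60.46  100.51]
 [  78.9   101.91]]
nuts [[ 68.52  50.81]
 [ 68.33 -49.97]
 [ 68.09  48.39]]
[-3.27  0.03  0.  ] [-0.62 -0.64 -0.59  0.49  0.57  0.55 -0.12  0.97 -0.09 -0.23  0.4   0.74
  0.71 -0.03 -0.1  -0.3  -0.94 -0.79]
[-3.27  0.03 -0.24] [-0.69 -0.65 -0.55  0.54  0.59  0.53 -0.17  0.93 -0.06 -0.18  0.45  0.76
  0.69 -0.09 -0.16 -0.33 -0.91 -0.7 ]
array([ 495.37, -134.9 ,   -0.21])
```

```bash
cat > plan.py <<'E'
import io,contextlib
from h import *
with contextlib.redirect_stdout(io.StringIO()):
    import fit2
p=fit2.p; q=np.array([-3.27,fit2.r.x[1],0])
ys=np.linspace(-84,84,673);xs=-12*np.cos(2*np.pi*ys/160)
dxdy=12*2*np.pi/160*np.sin(2*np.pi*ys/160)
n=np.c_[-np.ones_like(ys),dxdy];n/=np.linalg.norm(n,axis=1)[:,None]
P=np.c_[xs,ys]+3*n
c,s=np.cos(q[1]),np.sin(q[1]);X=c*P[:,0]-s*P[:,1]+q[0];Y=s*P[:,0]+c*P[:,1]
o=np.argsort(Y);X=X[o];Y=Y[o]
Rb=np.array([[np.cos(p[2]),-np.sin(p[2])],[np.sin(p[2]),np.cos(p[2])]])
ax=lambda y:np.interp(y,Y,X)
slope=lambda y:(ax(y+1)-ax(y-1))/2
def world(x,y): return p[:2]+Rb@[x,y]
L=43.0
def st(s=None):
    s=s or robot.sense(); R=np.array(s['tcp_rot']); ball=s['position']+R[:,1]*L
    b=Rb.T@(ball[:2]-p[:2]); F=s['contact_force']; Fb=Rb.T@F[:2]
    return s,R,ball,b,Fb,F[2]
def report():
    s,R,ball,b,Fb,Fz=st()
    m=slope(b[1]);nn=np.array([1,-m])/np.hypot(1,m);tt=np.array([nn[1],-nn[0]])
    print('t %.2f ball clamp x %.2f y %.2f (model ax %.2f, diff %.2f) ballz %.2f TCPz %.2f F clamp %.2f %.2f Fz %.2f  Fn %.2f Ft %.2f yaxis %s'%(s['time'],b[0],b[1],ax(b[1]),b[0]-ax(b[1]),ball[2],s['position'][2],*Fb,Fz,-Fb@nn,Fb@tt,np.round(R[:,1],4)))
def rows(pts): # pts: list of (cx,cy,TCPz) ball clamp coords -> rows
    s,R,ball,b,Fb,Fz=st()
    out=[]
    for cx,cy,z in pts:
        d=np.r_[Rb@(np.array([cx,cy])-b),z-s['position'][2]]
        t=R.T@d/1000; out.append('%.4f %.4f %.4f 0'%tuple(t))
    print(';'.join(out))
E
python3 - <<'E'
from plan import *
print(p,q); report()
for y in (70,44,22,0,-22,-44,-70): print(y,ax(y),world(ax(y),y))
rows([(-5,69,140),(-5,69,75),(-5,69,60)])
E
```

```text
[ 495.37 -134.9    -0.21] [-3.27  0.03  0.  ]
t 5.97 ball clamp x -7.08 y -12.11 (model ax -16.73, diff 9.65) ballz 153.53 TCPz 196.53 F clamp -0.74 -0.43 Fz -1.19  Fn 0.81 Ft 0.26 yaxis [ 0.01 -0.01 -1.  ]
70 2.6227801670145405 [512.29 -66.92]
44 -5.999414119336877 [498.52 -90.6 ]
22 -14.79366670265859 [ 485.4  -110.33]
0 -18.274877548103436 [ 477.49 -131.15]
-22 -13.698481100665042 [ 477.45 -153.62]
-44 -3.3916107337350923 [ 483.03 -177.27]
-70 6.927150161275396 [ 487.8  -204.83]
-0.0802 0.0562 0.0136 0;-0.0806 0.1212 0.0131 0;-0.0807 0.1362 0.0130 0
```

{"api": "step_arm", "payload": {
  "rows": "-0.03 0.01 0.013 0;-0.06 0.02 0.013 0;-0.0802 0.04 0.0136 0;-0.0804 0.07 0.0134 0;-0.0806 0.1 0.0131 0;-0.0806 0.121 0.0131 0;-0.0806 0.121 0.0131 0;-0.0806 0.121 0.0131 0"
}}

```text
time: 6.98
position: [504.9, -66.9, 75.8]
tcp_rot: [[-0.06, 0.008, 0.998], [-0.998, -0.006, -0.06], [0.006, -1.0, 0.008]]
contact_force: [-0.1, 1.0, -1.1]
opening: 15.2
```

```bash
python3 - <<'E'
from plan import *
report();snap('wrist','w6');crop('w6',200,0,460,210,3,'w6a')
rows([(-5,69,62),(-5,69,57),(-5,69,54),(-5,69,52)])
E
```

```text
t 6.97 ball clamp x -4.26 y 68.29 (model ax 2.32, diff -6.58) ballz 32.85 TCPz 75.84 F clamp -0.34 0.97 Fz -1.14  Fn 0.52 Ft -0.89 yaxis [ 0.01 -0.01 -1.  ]
-0.0007 0.0141 -0.0010 0;-0.0008 0.0191 -0.0010 0;-0.0008 0.0221 -0.0010 0;-0.0008 0.0241 -0.0011 0
```

View pics/w6.png

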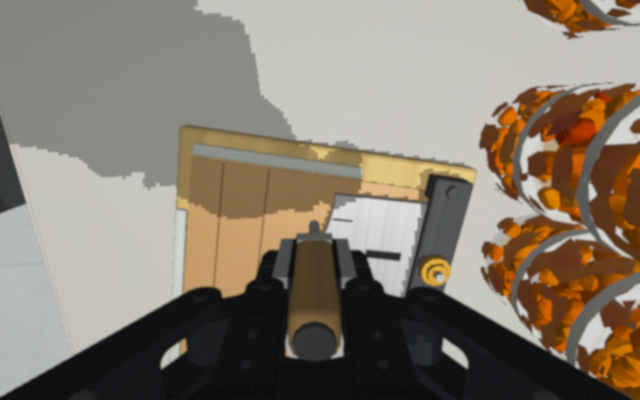

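The mark is at (342,220) and the shank at (314,228), near the mark and clear of the edge. I'm descending onto bare card.

{"api": "step_arm", "payload": {
  "rows": "-0.0007 0.0141 -0.001 0;-0.0008 0.0180 -0.001 0;-0.0008 0.0200 -0.001 0;-0.0008 0.0220 -0.001 0;-0.0008 0.0232 -0.001 0;-0.0008 0.0232 -0.001 0;-0.0008 0.0232 -0.001 0"
}}

```text
time: 7.9
position: [504.3, -66.0, 53.0]
tcp_rot: [[-0.059, 0.008, 0.998], [-0.998, -0.006, -0.059], [0.006, -1.0, 0.009]]
contact_force: [-1.5, 0.6, 2.5]
opening: 14.6
```

```bash
python3 - <<'E'
from plan import *
report()
E
```

```text
t 7.90 ball clamp x -4.93 y 69.05 (model ax 2.46, diff -7.39) ballz 10.05 TCPz 53.05 F clamp -1.59 0.26 Fz 2.50  Fn 1.61 Ft 0.02 yaxis [ 0.01 -0.01 -1.  ]
```

```bash
python3 - <<'E'
from plan import *
rows([(-3,69,51.3),(-1,69,51.3),(0.5,69,51.3),(1.2,69,51.3)])
E
```

```text
0.0003 0.0018 0.0019 0;0.0006 0.0018 0.0039 0;0.0008 0.0018 0.0053 0;0.0009 0.0018 0.0060 0
```

{"api": "step_arm", "payload": {
  "rows": "0 0.0010 0 0;0 0.0018 0.001 0;0.0003 0.0018 0.0019 0;0.0005 0.0018 0.0029 0;0.0006 0.0018 0.0039 0;0.0007 0.0018 0.0048 0;0.0008 0.0018 0.0055 0;0.0009 0.0018 0.006 0;0.0009 0.0018 0.006 0"
}}

```text
time: 9.02
position: [510.6, -67.3, 51.4]
tcp_rot: [[-0.059, 0.009, 0.998], [-0.998, -0.006, -0.059], [0.006, -1.0, 0.009]]
contact_force: [-0.4, 0.6, 3.4]
opening: 15.0
```

```bash
python3 - <<'E'
from plan import *
report();report()
rows([(1.7,69,51.3),(2.2,69,51.3),(2.7,69,51.3),(3.2,69,51.3)])
E
```

```text
t 9.03 ball clamp x 1.44 y 69.06 (model ax 2.46, diff -1.02) ballz 8.36 TCPz 51.36 F clamp -0.54 0.53 Fz 3.39  Fn 0.62 Ft -0.43 yaxis [ 0.01 -0.01 -1.  ]
t 9.03 ball clamp x 1.44 y 69.06 (model ax 2.46, diff -1.02) ballz 8.36 TCPz 51.36 F clamp -0.54 0.53 Fz 3.39  Fn 0.62 Ft -0.43 yaxis [ 0.01 -0.01 -1.  ]
0.0001 0.0001 0.0002 0;0.0002 0.0001 0.0007 0;0.0002 0.0001 0.0012 0;0.0003 0.0001 0.0017 0
```

{"api": "step_arm", "payload": {
  "rows": "0.0001 0.0005 0.0003 0;0.0001 0.0005 0.0006 0;0.0002 0.0005 0.0009 0;0.0002 0.0005 0.0012 0;0.0002 0.0005 0.0015 0;0.0002 0.0005 0.0015 0"
}}

```text
time: 9.78
position: [512.2, -67.7, 50.9]
tcp_rot: [[-0.059, 0.009, 0.998], [-0.998, -0.007, -0.059], [0.006, -1.0, 0.009]]
contact_force: [-0.7, 0.6, 3.8]
opening: 15.3
```

```bash
python3 - <<'E'
from plan import *
report()
E
```

```text
t 9.78 ball clamp x 3.12 y 69.06 (model ax 2.46, diff 0.66) ballz 7.93 TCPz 50.92 F clamp -0.82 0.44 Fz 3.78  Fn 0.89 Ft -0.29 yaxis [ 0.01 -0.01 -1.  ]
```

{"api": "step_arm", "payload": {
  "rows": "0.0001 0 0.0003 0;0.0001 0 0.0006 0;0.0002 0 0.0009 0;0.0002 0 0.0012 0;0.0002 0 0.0015 0;0.0002 0 0.0015 0"
}}

```text
time: 10.52
position: [512.7, -67.8, 50.6]
tcp_rot: [[-0.059, 0.007, 0.998], [-0.998, -0.006, -0.059], [0.006, -1.0, 0.008]]
contact_force: [-5.8, 1.1, 3.0]
opening: 14.9
```

```bash
python3 - <<'E'
from plan import *
report()
E
```

```text
t 10.53 ball clamp x 3.59 y 69.03 (model ax 2.46, diff 1.14) ballz 7.58 TCPz 50.58 F clamp -5.86 -0.11 Fz 3.04  Fn 5.75 Ft 1.14 yaxis [ 0.01 -0.01 -1.  ]
```

```bash
cat >> plan.py <<'E'
def seg(y1,n,off,push,z,hold=0,slp=0.0):
    # off: x offset of contact vs model at current y; slp: d(off)/dy
    s,R,ball,b,Fb,Fz=st();y0=b[1];pts=[]
    for i in range(1,n+1):
        y=y0+(y1-y0)*min(1,i/(n-hold)); m=slope(y);h=np.hypot(1,m)
        pts.append((ax(y)+off+slp*(y-y0)+push/h,y-push*m/h,z))
    rows(pts)
E
python3 - <<'E'
from plan import *
seg(57,12,1.1,0.8,51.1,slp=0.015)
E
```

```text
0.0012 -0.0005 0.0004 0;0.0022 -0.0005 0.0000 0;0.0032 -0.0005 -0.0004 0;0.0041 -0.0005 -0.0008 0;0.0051 -0.0005 -0.0012 0;0.0061 -0.0005 -0.0016 0;0.0070 -0.0005 -0.0021 0;0.0080 -0.0005 -0.0025 0;0.0089 -0.0005 -0.0030 0;0.0099 -0.0005 -0.0035 0;0.0108 -0.0005 -0.0040 0;0.0118 -0.0005 -0.0045 0
```

{"api": "step_arm", "payload": {
  "rows": "0.0012 -0.0003 0.0006 0;0.0022 -0.0005 0.0000 0;0.0032 -0.0005 -0.0004 0;0.0041 -0.0005 -0.0008 0;0.0051 -0.0005 -0.0012 0;0.0061 -0.0005 -0.0016 0;0.0070 -0.0005 -0.0021 0;0.0080 -0.0005 -0.0025 0;0.0089 -0.0005 -0.0030 0;0.0099 -0.0005 -0.0035 0;0.0108 -0.0005 -0.0040 0;0.0118 -0.0005 -0.0045 0"
}}

```text
time: 12.02
position: [507.8, -78.6, 51.2]
tcp_rot: [[-0.059, 0.008, 0.998], [-0.998, -0.005, -0.059], [0.004, -1.0, 0.008]]
contact_force: [-1.9, 5.5, 3.0]
opening: 15.2
```

```bash
python3 - <<'E'
from plan import *
report()
seg(45,12,.8,0.8,51.1,slp=0.015)
E
```

```text
t 12.03 ball clamp x 1.02 y 57.58 (model ax -0.60, diff 1.62) ballz 8.18 TCPz 51.18 F clamp -2.97 5.03 Fz 2.98  Fn 4.44 Ft -3.79 yaxis [ 0.01 -0.   -1.  ]
0.0012 0.0001 -0.0006 0;0.0022 0.0001 -0.0012 0;0.0032 0.0001 -0.0017 0;0.0042 0.0001 -0.0023 0;0.0052 0.0001 -0.0029 0;0.0061 0.0001 -0.0035 0;0.0071 0.0001 -0.0041 0;0.0081 0.0001 -0.0047 0;0.0091 0.0001 -0.0053 0;0.0100 0.0001 -0.0059 0;0.0110 0.0001 -0.0065 0;0.0120 0.0001 -0.0071 0
```

```bash
python3 - <<'E'
from plan import *
seg(47,12,1.3,0.8,51.1,slp=0.01)
E
```

```text
0.0012 0.0001 -0.0001 0;0.0020 0.0001 -0.0005 0;0.0028 0.0001 -0.0010 0;0.0036 0.0001 -0.0014 0;0.0045 0.0001 -0.0019 0;0.0053 0.0001 -0.0024 0;0.0061 0.0001 -0.0029 0;0.0069 0.0001 -0.0034 0;0.0078 0.0001 -0.0039 0;0.0086 0.0001 -0.0044 0;0.0094 0.0001 -0.0049 0;0.0102 0.0001 -0.0054 0
```

{"api": "step_arm", "payload": {
  "rows": "0.0010 0.0001 0 0;0.0020 0.0001 -0.0005 0;0.0028 0.0001 -0.0010 0;0.0036 0.0001 -0.0014 0;0.0045 0.0001 -0.0019 0;0.0053 0.0001 -0.0024 0;0.0061 0.0001 -0.0029 0;0.0069 0.0001 -0.0034 0;0.0078 0.0001 -0.0039 0;0.0086 0.0001 -0.0044 0;0.0094 0.0001 -0.0049 0;0.0102 0.0001 -0.0054 0",
  "newtons": 120
}}

```text
time: 13.52
position: [502.3, -87.8, 51.1]
tcp_rot: [[-0.058, 0.009, 0.998], [-0.998, -0.003, -0.058], [0.003, -1.0, 0.009]]
contact_force: [-2.2, 4.8, 4.2]
opening: 14.4
```

```bash
python3 - <<'E'
from plan import *
report()
snap('wrist','w7')
seg(37,12,1.3,0.8,51.1,slp=0.01)
E
```

```text
t 13.53 ball clamp x -2.54 y 47.50 (model ax -4.50, diff 1.97) ballz 8.14 TCPz 51.14 F clamp -3.17 4.20 Fz 4.17  Fn 4.55 Ft -2.64 yaxis [ 0.01 -0.   -1.  ]
0.0011 0.0000 -0.0004 0;0.0019 0.0000 -0.0009 0;0.0027 0.0000 -0.0014 0;0.0035 0.0000 -0.0019 0;0.0043 0.0000 -0.0024 0;0.0051 0.0000 -0.0029 0;0.0059 0.0000 -0.0034 0;0.0067 0.0000 -0.0039 0;0.0075 0.0000 -0.0044 0;0.0083 -0.0000 -0.0050 0;0.0091 -0.0000 -0.0055 0;0.0099 -0.0000 -0.0060 0
```

View pics/w7.png

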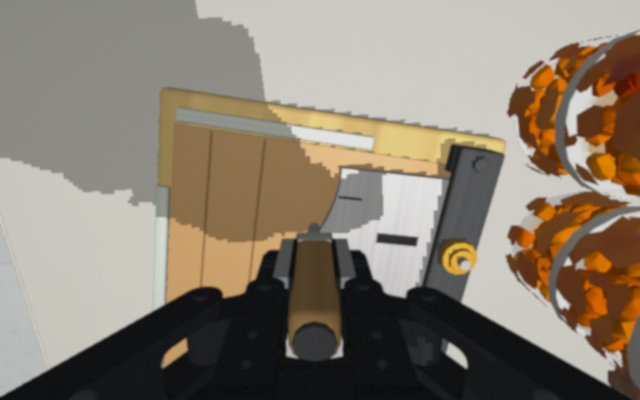

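```bash
python3 - <<'E'
from plan import *
seg(36,12,1.35,0.8,51.1,slp=0.0)
E
```

```text
0.0012 0.0000 -0.0004 0;0.0021 0.0000 -0.0009 0;0.0030 0.0000 -0.0015 0;0.0038 0.0000 -0.0020 0;0.0047 0.0000 -0.0026 0;0.0056 0.0000 -0.0031 0;0.0065 0.0000 -0.0037 0;0.0073 0.0000 -0.0042 0;0.0082 -0.0000 -0.0048 0;0.0091 -0.0000 -0.0053 0;0.0099 -0.0000 -0.0058 0;0.0108 -0.0000 -0.0064 0
```

{"api": "step_arm", "payload": {
  "rows": "0.0010 0.0000 -0.0003 0;0.0021 0.0000 -0.0009 0;0.0030 0.0000 -0.0015 0;0.0038 0.0000 -0.0020 0;0.0047 0.0000 -0.0026 0;0.0056 0.0000 -0.0031 0;0.0065 0.0000 -0.0037 0;0.0073 0.0000 -0.0042 0;0.0082 0 -0.0048 0;0.0091 0 -0.0053 0;0.0099 0 -0.0058 0;0.0108 0 -0.0064 0"
}}

```text
time: 15.08
position: [495.4, -97.8, 51.1]
tcp_rot: [[-0.058, 0.009, 0.998], [-0.998, -0.002, -0.058], [0.002, -1.0, 0.009]]
contact_force: [-1.4, 6.1, 4.6]
opening: 14.7
```

```bash
python3 - <<'E'
from plan import *
report()
seg(26,12,1.35,0.8,51.1,slp=0.0)
E
```

```text
t 15.07 ball clamp x -7.23 y 36.31 (model ax -9.33, diff 2.10) ballz 8.13 TCPz 51.13 F clamp -2.64 5.70 Fz 4.59  Fn 4.67 Ft -4.21 yaxis [ 0.01 -0.   -1.  ]
0.0011 0.0000 -0.0005 0;0.0019 0.0000 -0.0010 0;0.0027 0.0000 -0.0015 0;0.0035 0.0000 -0.0020 0;0.0043 0.0000 -0.0025 0;0.0051 0.0000 -0.0029 0;0.0059 0.0000 -0.0034 0;0.0067 0.0000 -0.0039 0;0.0075 0.0000 -0.0043 0;0.0083 -0.0000 -0.0048 0;0.0091 -0.0000 -0.0052 0;0.0099 -0.0000 -0.0056 0
```

{"api": "step_arm", "payload": {
  "rows": "0.0011 0 -0.0004 0;0.0019 0 -0.0010 0;0.0027 0 -0.0015 0;0.0035 0 -0.0020 0;0.0043 0 -0.0025 0;0.0051 0 -0.0029 0;0.0059 0 -0.0034 0;0.0067 0 -0.0039 0;0.0075 0 -0.0043 0;0.0083 0 -0.0048 0;0.0091 0 -0.0052 0;0.0099 0 -0.0056 0"
}}

```text
time: 16.58
position: [489.3, -106.9, 51.1]
tcp_rot: [[-0.057, 0.009, 0.998], [-0.998, -0.001, -0.057], [0.0, -1.0, 0.009]]
contact_force: [-2.8, 3.8, 4.7]
opening: 14.2
```

```bash
python3 - <<'E'
from plan import *
report()
seg(15,12,1.35,0.8,51.1,slp=0.0)
E
```

```text
t 16.57 ball clamp x -11.34 y 26.23 (model ax -13.35, diff 2.02) ballz 8.08 TCPz 51.07 F clamp -3.49 3.16 Fz 4.66  Fn 4.35 Ft -1.78 yaxis [ 0.01 -0.   -1.  ]
0.0012 -0.0000 -0.0004 0;0.0020 -0.0000 -0.0009 0;0.0029 -0.0000 -0.0013 0;0.0038 -0.0000 -0.0018 0;0.0046 -0.0000 -0.0022 0;0.0055 -0.0000 -0.0026 0;0.0064 -0.0001 -0.0030 0;0.0073 -0.0001 -0.0034 0;0.0082 -0.0001 -0.0038 0;0.0090 -0.0001 -0.0042 0;0.0099 -0.0001 -0.0045 0;0.0108 -0.0001 -0.0049 0
```

{"api": "step_arm", "payload": {
  "rows": "0.0012 -0.0003 -0.0004 0;0.0020 -0.0006 -0.0009 0;0.0029 -0.0008 -0.0013 0;0.0038 -0.0008 -0.0018 0;0.0046 -0.0008 -0.0022 0;0.0055 -0.0008 -0.0026 0;0.0064 -0.0008 -0.0030 0;0.0073 -0.0008 -0.0034 0;0.0082 -0.0008 -0.0038 0;0.0090 -0.0008 -0.0042 0;0.0099 -0.0008 -0.0045 0;0.0108 -0.0008 -0.0049 0"
}}

```text
time: 18.08
position: [483.5, -116.9, 51.7]
tcp_rot: [[-0.057, 0.009, 0.998], [-0.998, 0.0, -0.057], [-0.001, -1.0, 0.009]]
contact_force: [-2.1, 4.2, 3.3]
opening: 14.6
```

```bash
python3 - <<'E'
from plan import *
report()
seg(4,12,1.3,0.8,51.6,slp=0.0)
E
```

```text
t 18.07 ball clamp x -14.93 y 15.25 (model ax -16.64, diff 1.71) ballz 8.67 TCPz 51.67 F clamp -2.89 3.65 Fz 3.32  Fn 3.63 Ft -2.92 yaxis [ 0.01  0.   -1.  ]
0.0011 0.0001 -0.0000 0;0.0020 0.0001 -0.0003 0;0.0029 0.0001 -0.0006 0;0.0038 0.0001 -0.0009 0;0.0047 0.0001 -0.0012 0;0.0056 0.0001 -0.0015 0;0.0065 0.0001 -0.0018 0;0.0074 0.0000 -0.0020 0;0.0083 0.0000 -0.0022 0;0.0092 0.0000 -0.0025 0;0.0101 0.0000 -0.0027 0;0.0110 0.0000 -0.0029 0
```

```bash
python3 - <<'E'
from plan import *
seg(5,12,1.2,0.8,51.5,slp=0.03)
E
```

```text
0.0010 0.0002 -0.0001 0;0.0018 0.0002 -0.0004 0;0.0026 0.0002 -0.0007 0;0.0034 0.0002 -0.0010 0;0.0042 0.0002 -0.0013 0;0.0051 0.0002 -0.0016 0;0.0059 0.0002 -0.0019 0;0.0067 0.0001 -0.0021 0;0.0075 0.0001 -0.0024 0;0.0083 0.0001 -0.0026 0;0.0091 0.0001 -0.0028 0;0.0100 0.0001 -0.0031 0
```

{"api": "step_arm", "payload": {
  "rows": "0.0010 0.0001 -0.0001 0;0.0018 0.0001 -0.0004 0;0.0026 0.0001 -0.0007 0;0.0034 0.0001 -0.0010 0;0.0042 0.0001 -0.0013 0;0.0051 0.0001 -0.0016 0;0.0059 0.0001 -0.0019 0;0.0067 0.0001 -0.0021 0;0.0075 0.0001 -0.0024 0;0.0083 0.0001 -0.0026 0;0.0091 0.0001 -0.0028 0;0.0100 0.0001 -0.0031 0"
}}

```text
time: 19.58
position: [479.6, -126.5, 51.4]
tcp_rot: [[-0.057, 0.008, 0.998], [-0.998, 0.001, -0.057], [-0.001, -1.0, 0.008]]
contact_force: [-3.7, 4.3, 3.8]
opening: 14.7
```

```bash
python3 - <<'E'
from plan import *
report()
seg(-4,12,.9,0.8,51.5,slp=0.03)
E
```

```text
t 19.57 ball clamp x -16.82 y 5.11 (model ax -18.16, diff 1.34) ballz 8.43 TCPz 51.42 F clamp -4.55 3.48 Fz 3.83  Fn 4.77 Ft -3.17 yaxis [ 0.01  0.   -1.  ]
0.0008 -0.0001 0.0002 0;0.0016 -0.0001 -0.0000 0;0.0023 -0.0001 -0.0002 0;0.0030 -0.0001 -0.0003 0;0.0038 -0.0001 -0.0004 0;0.0045 -0.0001 -0.0006 0;0.0052 -0.0001 -0.0007 0;0.0060 -0.0001 -0.0008 0;0.0067 -0.0001 -0.0009 0;0.0075 -0.0001 -0.0010 0;0.0082 -0.0001 -0.0011 0;0.0090 -0.0001 -0.0011 0
```

{"api": "step_arm", "payload": {
  "rows": "0.0008 -0.0001 0.0001 0;0.0016 -0.0001 0 0;0.0023 -0.0001 -0.0002 0;0.0030 -0.0001 -0.0003 0;0.0038 -0.0001 -0.0004 0;0.0045 -0.0001 -0.0006 0;0.0052 -0.0001 -0.0007 0;0.0060 -0.0001 -0.0008 0;0.0067 -0.0001 -0.0009 0;0.0075 -0.0001 -0.0010 0;0.0082 -0.0001 -0.0011 0;0.0090 -0.0001 -0.0011 0"
}}

```text
time: 21.08
position: [477.6, -135.3, 51.4]
tcp_rot: [[-0.057, 0.008, 0.998], [-0.998, 0.001, -0.057], [-0.001, -1.0, 0.007]]
contact_force: [-3.9, 4.3, 3.2]
opening: 14.7
```

```bash
python3 - <<'E'
from plan import *
report()
seg(-13,12,.5,0.8,51.5,slp=0.03)
E
```

```text
t 21.07 ball clamp x -17.04 y -3.97 (model ax -18.05, diff 1.00) ballz 8.36 TCPz 51.36 F clamp -4.71 3.43 Fz 3.21  Fn 4.38 Ft -3.85 yaxis [ 0.01  0.   -1.  ]
0.0007 -0.0001 0.0002 0;0.0015 -0.0001 0.0002 0;0.0022 -0.0001 0.0001 0;0.0029 -0.0001 0.0001 0;0.0037 -0.0001 0.0001 0;0.0044 -0.0001 0.0001 0;0.0052 -0.0001 0.0001 0;0.0059 -0.0002 0.0001 0;0.0067 -0.0002 0.0001 0;0.0075 -0.0002 0.0001 0;0.0082 -0.0002 0.0002 0;0.0090 -0.0002 0.0002 0
```

{"api": "step_arm", "payload": {
  "rows": "0.0007 -0.0001 0.0002 0;0.0015 -0.0001 0.0002 0;0.0022 -0.0001 0.0001 0;0.0029 -0.0001 0.0001 0;0.0037 -0.0001 0.0001 0;0.0044 -0.0001 0.0001 0;0.0052 -0.0001 0.0001 0;0.0059 -0.0001 0.0001 0;0.0067 -0.0001 0.0001 0;0.0075 -0.0001 0.0001 0;0.0082 -0.0001 0.0002 0;0.0090 -0.0001 0.0002 0"
}}

```text
time: 22.58
position: [476.9, -144.4, 51.3]
tcp_rot: [[-0.057, 0.007, 0.998], [-0.998, 0.001, -0.057], [-0.001, -1.0, 0.007]]
contact_force: [-3.8, 3.3, 3.3]
opening: 14.3
```

```bash
python3 - <<'E'
from plan import *
report()
seg(-23,12,.2,0.8,51.5,slp=0.02)
E
```

```text
t 22.57 ball clamp x -15.84 y -13.01 (model ax -16.52, diff 0.67) ballz 8.34 TCPz 51.34 F clamp -4.43 2.46 Fz 3.27  Fn 3.71 Ft -3.45 yaxis [ 0.01  0.   -1.  ]
0.0007 -0.0002 0.0004 0;0.0015 -0.0002 0.0005 0;0.0024 -0.0002 0.0006 0;0.0032 -0.0002 0.0007 0;0.0041 -0.0002 0.0008 0;0.0049 -0.0002 0.0009 0;0.0058 -0.0002 0.0010 0;0.0066 -0.0002 0.0011 0;0.0075 -0.0002 0.0013 0;0.0084 -0.0002 0.0015 0;0.0092 -0.0002 0.0016 0;0.0101 -0.0002 0.0018 0
```

{"api": "step_arm", "payload": {
  "rows": "0.0007 -0.0001 0.0004 0;0.0015 -0.0001 0.0006 0;0.0024 -0.0001 0.0007 0;0.0032 -0.0001 0.0008 0;0.0041 -0.0001 0.0009 0;0.0049 -0.0001 0.0010 0;0.0058 -0.0001 0.0012 0;0.0066 -0.0001 0.0013 0;0.0075 -0.0001 0.0015 0;0.0084 -0.0001 0.0017 0;0.0092 -0.0001 0.0018 0;0.0101 -0.0001 0.0020 0"
}}

```text
time: 24.08
position: [477.8, -154.8, 51.3]
tcp_rot: [[-0.057, 0.006, 0.998], [-0.998, 0.001, -0.057], [-0.001, -1.0, 0.006]]
contact_force: [-4.6, 2.7, 4.0]
opening: 14.5
```

```bash
python3 - <<'E'
from plan import *
report()
seg(-33,12,.1,0.8,51.5,slp=0.0)
E
```

```text
t 24.07 ball clamp x -12.89 y -22.97 (model ax -13.33, diff 0.44) ballz 8.28 TCPz 51.28 F clamp -5.10 1.74 Fz 3.95  Fn 4.12 Ft -3.47 yaxis [ 0.01  0.   -1.  ]
0.0006 -0.0002 0.0006 0;0.0015 -0.0002 0.0009 0;0.0024 -0.0002 0.0011 0;0.0033 -0.0002 0.0013 0;0.0041 -0.0002 0.0015 0;0.0050 -0.0002 0.0018 0;0.0059 -0.0002 0.0020 0;0.0068 -0.0002 0.0023 0;0.0076 -0.0002 0.0025 0;0.0085 -0.0002 0.0028 0;0.0094 -0.0002 0.0030 0;0.0103 -0.0002 0.0033 0
```

{"api": "step_arm", "payload": {
  "rows": "0.0006 -0.0002 0.0006 0;0.0015 -0.0002 0.0009 0;0.0024 -0.0002 0.0011 0;0.0033 -0.0002 0.0013 0;0.0041 -0.0002 0.0015 0;0.0050 -0.0002 0.0018 0;0.0059 -0.0002 0.0020 0;0.0068 -0.0002 0.0023 0;0.0076 -0.0002 0.0025 0;0.0085 -0.0002 0.0028 0;0.0094 -0.0002 0.0030 0;0.0103 -0.0002 0.0033 0"
}}

```text
time: 25.58
position: [479.9, -165.6, 51.3]
tcp_rot: [[-0.058, 0.005, 0.998], [-0.998, 0.0, -0.058], [-0.0, -1.0, 0.005]]
contact_force: [-4.8, 1.9, 3.7]
opening: 14.4
```

```bash
python3 - <<'E'
from plan import *
report()
seg(-43,12,.1,0.8,51.5,slp=-0.01)
E
```

```text
t 25.57 ball clamp x -8.61 y -33.14 (model ax -8.84, diff 0.23) ballz 8.34 TCPz 51.34 F clamp -5.12 0.87 Fz 3.65  Fn 4.23 Ft -3.01 yaxis [ 0.  0. -1.]
0.0006 -0.0002 0.0009 0;0.0015 -0.0002 0.0012 0;0.0024 -0.0002 0.0015 0;0.0032 -0.0002 0.0018 0;0.0041 -0.0002 0.0021 0;0.0050 -0.0002 0.0024 0;0.0058 -0.0002 0.0027 0;0.0067 -0.0002 0.0030 0;0.0076 -0.0001 0.0033 0;0.0085 -0.0001 0.0036 0;0.0093 -0.0001 0.0039 0;0.0102 -0.0001 0.0042 0
```

{"api": "step_arm", "payload": {
  "rows": "0.0006 -0.0002 0.0008 0;0.0015 -0.0002 0.0012 0;0.0024 -0.0002 0.0015 0;0.0032 -0.0002 0.0018 0;0.0041 -0.0002 0.0021 0;0.0050 -0.0002 0.0024 0;0.0058 -0.0002 0.0027 0;0.0067 -0.0002 0.0030 0;0.0076 -0.0002 0.0033 0;0.0085 -0.0002 0.0036 0;0.0093 -0.0002 0.0039 0;0.0102 -0.0002 0.0042 0"
}}

```text
time: 27.08
position: [482.9, -176.3, 51.3]
tcp_rot: [[-0.058, 0.003, 0.998], [-0.998, -0.001, -0.058], [0.0, -1.0, 0.003]]
contact_force: [-4.9, 1.8, 3.0]
opening: 14.6
```

```bash
python3 - <<'E'
from plan import *
report()
seg(-53,12,.1,0.8,51.5,slp=-0.01)
E
```

```text
t 27.07 ball clamp x -3.61 y -43.11 (model ax -3.84, diff 0.23) ballz 8.34 TCPz 51.34 F clamp -5.14 0.80 Fz 3.00  Fn 4.22 Ft -3.04 yaxis [ 0. -0. -1.]
0.0006 -0.0002 0.0009 0;0.0015 -0.0002 0.0012 0;0.0024 -0.0002 0.0015 0;0.0032 -0.0002 0.0018 0;0.0041 -0.0001 0.0021 0;0.0050 -0.0001 0.0024 0;0.0059 -0.0001 0.0027 0;0.0068 -0.0001 0.0030 0;0.0076 -0.0001 0.0032 0;0.0085 -0.0001 0.0035 0;0.0094 -0.0001 0.0038 0;0.0103 -0.0001 0.0040 0
```

{"api": "step_arm", "payload": {
  "rows": "0.0006 -0.0001 0.0009 0;0.0015 -0.0001 0.0012 0;0.0024 -0.0001 0.0015 0;0.0032 -0.0001 0.0018 0;0.0041 -0.0001 0.0021 0;0.0050 -0.0001 0.0024 0;0.0059 -0.0001 0.0027 0;0.0068 -0.0001 0.0030 0;0.0076 -0.0001 0.0032 0;0.0085 -0.0001 0.0035 0;0.0094 -0.0001 0.0038 0;0.0103 -0.0001 0.0040 0"
}}

```text
time: 28.58
position: [485.7, -187.2, 51.3]
tcp_rot: [[-0.058, 0.002, 0.998], [-0.998, -0.001, -0.058], [0.001, -1.0, 0.002]]
contact_force: [-4.4, 1.3, 2.6]
opening: 14.7
```

```bash
python3 - <<'E'
from plan import *
report()
seg(-63,12,.3,0.8,51.4,slp=-0.02)
E
```

```text
t 28.57 ball clamp x 1.35 y -53.16 (model ax 1.06, diff 0.30) ballz 8.34 TCPz 51.34 F clamp -4.60 0.35 Fz 2.61  Fn 4.04 Ft -2.22 yaxis [ 0. -0. -1.]
0.0007 -0.0001 0.0010 0;0.0015 -0.0001 0.0013 0;0.0024 -0.0001 0.0015 0;0.0033 -0.0001 0.0018 0;0.0041 -0.0001 0.0020 0;0.0050 -0.0001 0.0022 0;0.0059 -0.0001 0.0025 0;0.0067 -0.0001 0.0027 0;0.0076 -0.0000 0.0029 0;0.0085 -0.0000 0.0031 0;0.0093 -0.0000 0.0032 0;0.0102 -0.0000 0.0034 0
```

{"api": "step_arm", "payload": {
  "rows": "0.0007 0.0001 0.0010 0;0.0015 0.0003 0.0013 0;0.0024 0.0004 0.0015 0;0.0033 0.0004 0.0018 0;0.0041 0.0004 0.0020 0;0.0050 0.0004 0.0022 0;0.0059 0.0004 0.0025 0;0.0067 0.0004 0.0027 0;0.0076 0.0004 0.0029 0;0.0085 0.0004 0.0031 0;0.0093 0.0004 0.0032 0;0.0102 0.0004 0.0034 0"
}}

```text
time: 30.08
position: [487.9, -197.8, 50.8]
tcp_rot: [[-0.059, 0.001, 0.998], [-0.998, -0.002, -0.059], [0.001, -1.0, 0.001]]
contact_force: [-5.0, 2.4, 3.5]
opening: 14.8
```

```bash
python3 - <<'E'
from plan import *
report()
seg(-71,12,.5,0.8,51.0,hold=2,slp=-0.02)
E
```

```text
t 30.07 ball clamp x 5.66 y -63.10 (model ax 5.02, diff 0.64) ballz 7.82 TCPz 50.82 F clamp -5.38 1.28 Fz 3.53  Fn 4.70 Ft -2.91 yaxis [ 0. -0. -1.]
0.0007 -0.0002 0.0008 0;0.0015 -0.0002 0.0010 0;0.0023 -0.0002 0.0011 0;0.0032 -0.0002 0.0012 0;0.0040 -0.0002 0.0013 0;0.0048 -0.0002 0.0014 0;0.0056 -0.0002 0.0015 0;0.0064 -0.0002 0.0016 0;0.0073 -0.0002 0.0017 0;0.0081 -0.0002 0.0017 0;0.0081 -0.0002 0.0017 0;0.0081 -0.0002 0.0017 0
```

{"api": "step_arm", "payload": {
  "rows": "0.0007 -0.0001 0.0008 0;0.0015 -0.0001 0.0010 0;0.0023 -0.0001 0.0011 0;0.0032 -0.0001 0.0012 0;0.0040 -0.0001 0.0013 0;0.0048 -0.0001 0.0014 0;0.0056 -0.0001 0.0015 0;0.0064 -0.0001 0.0016 0;0.0073 -0.0001 0.0017 0;0.0077 -0.0001 0.0017 0;0.0077 -0.0001 0.0017 0;0.0077 -0.0001 0.0017 0"
}}

```text
time: 31.58
position: [488.7, -205.9, 50.8]
tcp_rot: [[-0.059, 0.0, 0.998], [-0.998, -0.002, -0.059], [0.002, -1.0, 0.0]]
contact_force: [-4.9, 2.3, 4.0]
opening: 14.2
```

```bash
python3 - <<'E'
from plan import *
report()
snap('wrist','w8');crop('w8',220,120,420,280,4,'w8a')
E
```

```text
t 31.57 ball clamp x 8.09 y -70.95 (model ax 7.12, diff 0.97) ballz 7.83 TCPz 50.83 F clamp -5.25 1.23 Fz 4.02  Fn 4.91 Ft -2.23 yaxis [ 0. -0. -1.]
```

View pics/w8a.png

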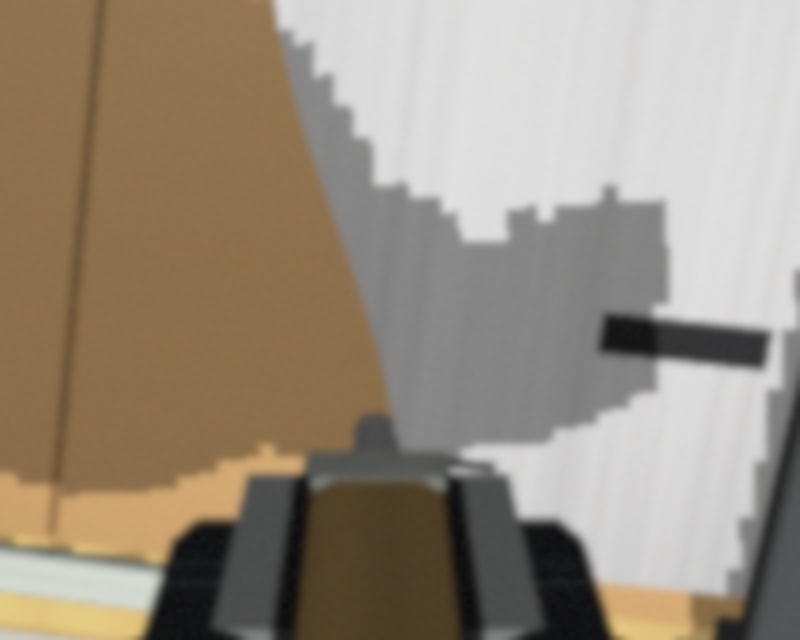

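```bash
python3 - <<'E'
from plan import *
np.set_printoptions(precision=2,suppress=True)
for n,u,v,z in [('ball top end',375,418,13.5),('ball',375,428,16.5),('mark',470,465,20.5)]:
    print(n,Rb.T@(w('w8',220+u/4,120+v/4,z)[:2]-p[:2]))
E
```

```text
ball top end [  7.44 -68.87]
ball [  7.49 -69.17]
mark [ 20.47 -70.97]
```

{"api": "step_arm", "payload": {
  "rows": "-0.0003 -0.001 -0.002 0;-0.0003 -0.004 -0.005 0;-0.0003 -0.02 -0.008 0;-0.0003 -0.06 -0.008 0;-0.0003 -0.11 -0.008 0;-0.0003 -0.15 -0.008 0;0.01 -0.15 -0.008 0;0.01 -0.15 -0.008 0"
}}

```text
time: 32.62
position: [479.6, -215.5, 200.7]
tcp_rot: [[-0.06, -0.0, 0.998], [-0.998, -0.002, -0.06], [0.002, -1.0, 0.0]]
contact_force: [-0.4, -0.5, -0.2]
opening: 14.6
```

```bash
python3 - <<'E'
from plan import *
report()
snap('wrist','w9');crop('w9',260,200,370,370,3.5,'w9a');crop('w5',260,200,370,370,3.5,'w5b')
a=cv2.imread('pics/w5b.png');b=cv2.imread('pics/w9a.png');cv2.imwrite('pics/cmp.png',np.hstack([a,b]))
print(rel(487.6,-432.8,180),robot.sense()['tcp_rot'])
E
```

```text
t 32.62 ball clamp x 1.13 y -82.26 (model ax 8.14, diff -7.01) ballz 157.68 TCPz 200.68 F clamp -0.34 -0.57 Fz -0.21  Fn 0.33 Ft 0.58 yaxis [-0. -0. -1.]
[0.22 0.02 0.02] [[-0.06 -0.    1.  ]
 [-1.   -0.   -0.06]
 [ 0.   -1.   -0.  ]]
```

View pics/cmp.png

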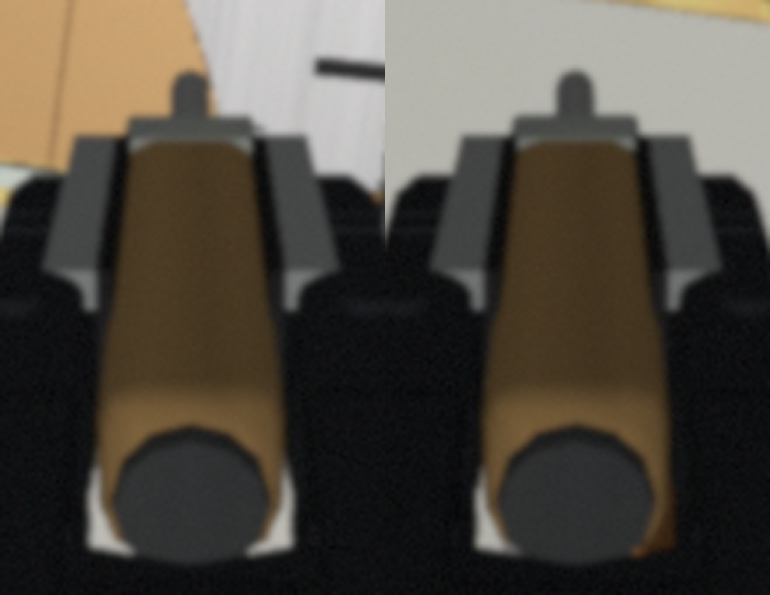

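```bash
python3 - <<'E'
from h import *
np.set_printoptions(precision=4,suppress=True)
print(rel(487.6,-432.8,150)); print(robot.sense()['tcp_rot'])
E
```

```text
[0.2167 0.0504 0.0213]
[[-0.0596 -0.0014  0.9982]
 [-0.9982 -0.0016 -0.0596]
 [ 0.0017 -1.     -0.0013]]
```

{"api": "step_arm", "payload": {
  "rows": "0.05 0 0.005 0;0.1 0 0.01 0;0.15 0.01 0.02 0;0.19 0.03 0.0213 0;0.21 0.05 0.0213 0;0.2165 0.0504 0.0213 0;0.2167 0.0504 0.0213 0;0.2167 0.0504 0.0213 0;0.2167 0.0504 0.0213 0"
}}

```text
time: 33.8
position: [488.1, -432.0, 151.0]
tcp_rot: [[-0.058, -0.0, 0.998], [-0.998, -0.002, -0.058], [0.002, -1.0, -0.0]]
contact_force: [-0.5, 1.2, -1.3]
opening: 14.7
```

```bash
python3 - <<'E'
from h import *
np.set_printoptions(precision=4,suppress=True)
print(rel(487.6,-432.8,105)); s=robot.sense();print(s['tcp_rot'],s['position'],s['contact_force'])
E
```

```text
[ 0.0007  0.046  -0.0005]
[[-0.0584 -0.0002  0.9983]
 [-0.9983 -0.0024 -0.0584]
 [ 0.0024 -1.     -0.0001]] [ 488.1277 -432.0042  151.0382] [-0.5387  1.1572 -1.323 ]
```

{"api": "step_arm", "payload": {
  "rows": "0.0007 0.025 -0.0005 0;0.0007 0.046 -0.0005 0;0.0007 0.05 -0.0005 0;0.0007 0.05 -0.0005 0;0.0007 0.05 -0.0005 0"
}}

```text
time: 34.42
position: [488.1, -433.1, 102.2]
tcp_rot: [[-0.058, 0.001, 0.998], [-0.998, -0.004, -0.058], [0.003, -1.0, 0.001]]
contact_force: [-0.6, 0.2, -0.5]
opening: 14.3
```

```bash
python3 - <<'E'
from h import *
np.set_printoptions(precision=4,suppress=True)
print(rel(487.6,-432.8,54)); s=robot.sense();print(s['tcp_rot'],s['position'],s['contact_force'])
snap('wrist','w10');crop('w10',220,100,420,260,4,'w10a')
E
```

```text
[-0.0005  0.0482 -0.0005]
[[-0.0584  0.001   0.9983]
 [-0.9983 -0.0035 -0.0584]
 [ 0.0034 -1.      0.0012]] [ 488.0607 -433.1283  102.1694] [-0.6092  0.2129 -0.5044]
```

View pics/w10a.png

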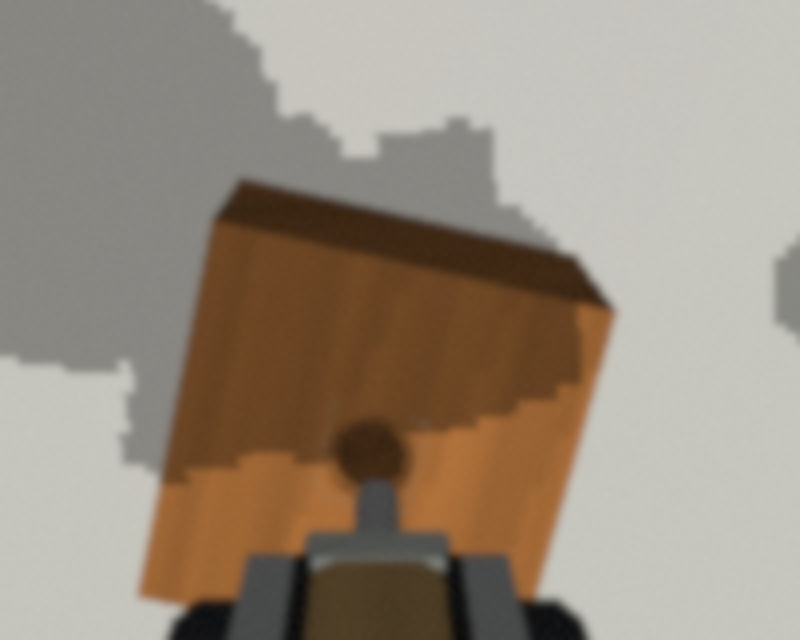

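```bash
python3 - <<'E'
from h import *
np.set_printoptions(precision=2,suppress=True)
f=load('w10');print('bore',w('w10',220+370.5/4-.4,100+453/4-.4,45))
# shank end: ball, bottom at z=59
print('ball centre', w('w10',220+378/4,100+492/4,62))
K,R,t=f['K'],f['R'],f['t'].ravel()
for z in (59,62,65,70):
    for dy in (0,3):
        c=R@np.array([488.1,-433.2+dy,z])+t;u=K@c/c[2];print(z,dy,(u[0]-220)*4,(u[1]-100)*4)
E
```

```text
bore [ 487.01 -431.13   45.  ]
ball centre [ 488.34 -431.37   62.  ]
59 0 376.99430413867776 496.89103369659415
59 3 375.74566895682597 476.81002985764906
62 0 377.0069725596438 504.5197938656089
62 3 375.73985585775813 484.17301281619393
65 0 377.02002112240666 512.3774705349213
65 3 375.7338675748415 491.7578870042121
70 0 377.04266115112637 526.0110046418876
70 3 375.7234757433439 504.920380423393
```

```bash
python3 - <<'E'
from h import *
np.set_printoptions(precision=4,suppress=True)
for z in (90,75,60,54.5): print(rel(487.1,-431.8,z))
E
```

```text
[-0.0014  0.0121 -0.001 ]
[-0.0014  0.0271 -0.001 ]
[-0.0015  0.0421 -0.001 ]
[-0.0015  0.0476 -0.0011]
```

{"api": "step_arm", "payload": {
  "rows": "-0.0014 0.002 -0.001 0;-0.0014 0.004 -0.001 0;-0.0014 0.008 -0.001 0;-0.0014 0.0125 -0.001 0;-0.0014 0.017 -0.001 0;-0.0014 0.022 -0.001 0;-0.0014 0.026 -0.001 0;-0.0014 0.026 -0.001 0"
}}

```text
time: 35.48
position: [487.0, -431.7, 75.7]
tcp_rot: [[-0.058, 0.0, 0.998], [-0.998, -0.003, -0.058], [0.003, -1.0, 0.001]]
contact_force: [0.6, 0.7, -0.7]
opening: 14.3
```

```bash
python3 - <<'E'
from h import *
np.set_printoptions(precision=4,suppress=True)
s=robot.sense();print(s['contact_force'],s['ft_torque'])
for z in (60,54.5): print(rel(487.1,-431.8,z))
E
```

```text
[ 0.5669  0.6811 -0.7396] [0.0568 0.0438 0.001 ]
[0.0001 0.0157 0.0001]
[0.     0.0212 0.0001]
```

{"api": "step_arm", "payload": {
  "rows": "0 0.005 0 0;0 0.010 0 0;0 0.0157 0 0;0 0.019 0 0;0 0.0205 0 0;0 0.0212 0 0;0 0.0212 0 0"
}}

```text
time: 36.35
position: [487.0, -431.8, 54.6]
tcp_rot: [[-0.058, 0.001, 0.998], [-0.998, -0.003, -0.058], [0.003, -1.0, 0.001]]
contact_force: [-0.7, -0.1, -1.0]
opening: 14.6
```

```bash
python3 - <<'E'
from h import *
np.set_printoptions(precision=4,suppress=True)
s=robot.sense();print(s['contact_force'],s['ft_torque'],s['position'])
E
```

```text
[-0.7431 -0.1414 -0.993 ] [ 0.0296 -0.0313  0.0102] [ 487.0072 -431.7639   54.5572]
```

Shoulder is about 0.5 mm above the block. I'm lowering the last bit and releasing gently.

{"api": "step_arm", "payload": {
  "rows": "0 0.0003 0 0;0 0.0006 0 0;0 0.0008 0 0;0 0.0008 0 0"
}}

```text
time: 36.85
position: [487.1, -431.8, 54.1]
tcp_rot: [[-0.058, 0.001, 0.998], [-0.998, -0.003, -0.058], [0.003, -1.0, 0.001]]
contact_force: [-0.4, 1.6, 4.3]
opening: 14.2
```

{"api": "step_arm", "payload": {
  "rows": "0 0 0 0;0 0 0 0;0 0 0 0;0 0 0 0;0 0 0 0",
  "fingers": 0.05
}}

```text
time: 37.48
position: [487.1, -431.8, 54.1]
tcp_rot: [[-0.058, 0.001, 0.998], [-0.998, -0.003, -0.058], [0.003, -1.0, 0.001]]
contact_force: [0.3, -1.3, 0.2]
opening: 50.3
```

```bash
python3 - <<'E'
from h import *
s=robot.sense();print(s['contact_force'],s['position'],s['opening'])
snap('wrist','w11')
E
```

```text
[ 0.34310116 -1.26575334  0.18502518] [ 487.07176318 -431.811144     54.07479429] 50.27792490318587
```

View pics/w11.png

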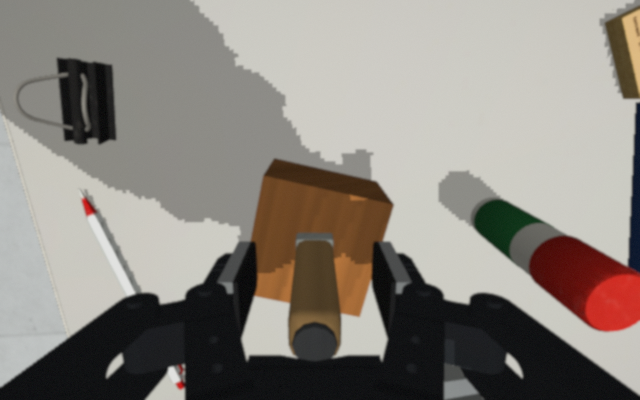

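The force showed the shoulder seated, and the stylus stands centred and upright with its top at (314,342). The fingers are clear, so I'm retreating straight up.

{"api": "step_arm", "payload": {
  "rows": "0 -0.02 0 0;0 -0.06 0 0;0 -0.11 0 0;0 -0.15 0 0;0 -0.15 0 0;0 -0.15 0 0"
}}

```text
time: 38.28
position: [486.8, -431.1, 203.5]
tcp_rot: [[-0.058, 0.0, 0.998], [-0.998, -0.003, -0.058], [0.003, -1.0, 0.001]]
contact_force: [0.5, 1.0, -0.7]
opening: 50.1
```

```bash
python3 - <<'E'
from h import *
np.set_printoptions(precision=1,suppress=True)
snap('wrist','w12');snap('scene','s2')
print(robot.sense()['contact_force'])
crop('s2',360,230,500,340,5,'s2a');crop('w12',250,100,400,300,3,'w12a')
E
```

```text
[-1.  -0.2  0. ]
```

View pics/s2a.png

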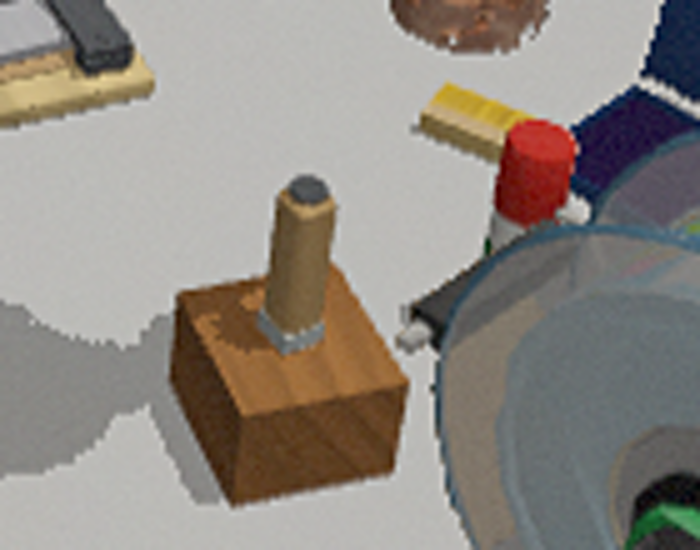

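View pics/w12a.png

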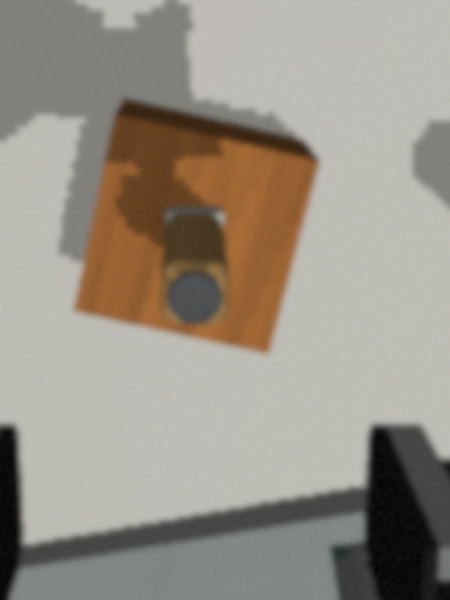

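The stylus stands upright in the holder with its shoulder on the block. The fingers are well clear of it.

```bash
python3 - <<'E'
from h import *
print(robot.job_done(), robot.sense()['time'])
E
```

```text
the job is handed in; nothing more can be done
the job is handed in; nothing more can be done
```

I pressed the crease from the left mark to the right mark, put the stylus back in its holder, and handed the job in at about 38 s of the 69 s allowed. No verdict is reported, so the points below are my own readings.

- **Crease:** I sampled the forces about every 10 mm along the run. The force against the template was about 4–6 N in total. The card load was about 4–6 N, and from the height of the grip the spring was in by about 5–6 mm. Those samples stay well under the 15 N and 14 N limits, but I have no readings between them.
- **Right mark:** in the wrist picture the ball was within about 1 mm of the black line when I lifted off.
- **Stylus return:** the pictures show it upright in the bore with its shoulder on the block. I felt the shoulder seat at about 5 N before letting go. It had not slipped in the grip during the crease.
- **Bystanders:** the clip and the glue stick stand where they were. I never moved near the loose tub, but I did not check it again at the end.

**Disagreements:**
- The measured contact line differed from my camera model of the edge by 0.2 to 2.1 mm.
- The drag along the edge was about 2–4 N, more than the 1 N stated for the ball on the card. Friction against the template may explain this.
- On the left flank the card load read up to 5.8 N, a little above what the spring height suggested. I eased it back there.

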